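Dry-lay a brick sample panel for shade approval

ROBOT

A 6-joint arm with a two-finger parallel gripper is mounted at the origin on the work surface. World frame = base frame: x ahead of the robot, y to its left, z up, the work surface at z = 0. Lengths are in m, angles in rad, forces in N, time in s.
With the tool pointing down it reaches from about 0.275 to 1 m from the base axis. Payload 8.4 kg.
Tool frame: the origin (TCP) lies midway between the tips of the shut fingers; the grasp point (between the pads) lies 19 mm behind it (manip.grip_depth is the distance from the TCP to the grasp point, in m); z points along the fingers, y is the line along which they close (so a half turn about z gives the same grasp; the last joint's range is limited). The gripper opens to 85 mm and grips with 20 to 120 N. Pads are 22 mm wide; open, the fingers measure 114 mm over their backs; the gripper's body (76 mm by 85 mm) begins 54 mm behind the grasp point. The pads swing forward as they close: fully open they stand 13 mm farther back than shut.
Start: joints at [1.281, 0.353, 1.633, -0, 1.155, -0.002], TCP at [0.177, 0.599, 0.231] pointing down, gripper open.
Joint ranges: [-2.63, 2.63], [-0.92, 2.1], [0.06, 2.66], [-1.3, 4.44], [0, 2.69], [-3.02, 3.02]. Speed limits (rad/s): [2.22, 2.22, 2.79, 3.14, 3.14, 3.14].

INTERFACE

Orientations are given as [roll, pitch, yaw] about the fixed x, y, z axes, in that order (R = Rz(yaw) Ry(pitch) Rx(roll)).
In Python, from station import manip gives the robot as it stands.
- The arm moves only by the shell command python3 nudge.py 'ROWS' [FORCE]. ROWS is rows parted by semicolons, their numbers by spaces, 1 to 10 of them, each of 5 numbers: the finger opening in m, then dx, dy, dz in m, then a turn about the tool's z in rad; each row shifts and turns the commanded pose from where the row before left it, along the tool's axes as they then stand; what a row does not reach is not made up. A row lasts 1/8 s, in which the tool goes at most 0.0625 m and 0.188 rad, less where a joint would pass 70% of its speed; a pose out of reach is approached as far as the arm can. The fingers move at their own pace and stop on an object; FORCE is the grip in N (left out, the last holds). Time passes only in rows, so rows that do not move let the fingers close. It prints the time, the measured TCP pose, the force, the opening and the grip force at its end.
- manip.read_state(): the state, without advancing time (a new reading comes with each control period).
- manip.read_camera(name): name is "scene" or "side" or "wrist"; returns (picture, depth): 400x640x3 uint8, red, green, blue; 400x640 float32, m along the optical axis (not along the pixel's ray), 0 where there is no reading.
- manip.camera_model(name): a dict with "vfov" (degrees; the focal length in pixels is half the picture's height over the tangent of half this angle, whatever the lens; pixels are square), "cx", "cy" (the principal point, pixels), "dist_coeffs" ([k1, k2, p1, p2, k3] as OpenCV has them; the pictures are not rectified), "rvec" (rotation vector, rad) and "tvec" (3), from world to camera coordinates, as OpenCV has them; the wrist camera has in their place "mount" (4x4, takes a point from camera to tool coordinates, whose origin is the TCP and whose axes are the flange's). Camera axes: x right, y down, z forward; pixel columns grow to the right and rows downward; lengths in m; the calibration is good to about 2 mm. A picture is of the moment at which its call begins: read the wrist's pose just before it. camera_model takes no time and is no camera call.
- manip.hand_in(): hands the job in; it is judged then, once.
The state is a dict: "t": time; "joints": joint angles; "joint_vel": joint speeds; "effort": joint torques, N m; "eef_pos": TCP position; "eef_rot": TCP orientation; "contact_force": force on the tool from outside, world axes, zero at the start; "ft_torque": the same for the moment, N m; "finger_gap": finger opening in m; "finger_force": force on a finger pad.
Only numpy, scipy, OpenCV 4.12 (cv2) and the standard library are available. Lean on these libraries where they do the work, as an engineer would, in place of code of your own. Each camera call takes 0.05 s, during which the arm holds its last target. There are 200 camera calls.

TASK

Set up the brick sample panel for shade approval on the laying board: lay the three dark bricks on the blue outlines as the base course, then every red brick on top of them in running bond, flat, in line and centred over the joint below. Rock the master shade slip out of its pocket in the wooden case by pressing down its end at the brass dot, and lay it with its red-brown face up, squarely on the grey card, lengthwise along the panel. When all of that is laid, swing the lamp so that its head is over the middle of the board, and leave the other things on the bench alone.

Things in the scene. Friction and masses are not known exactly. Their poses are not given: they have to be found in the camera images.
- board: plywood laying board, fixed, 200 (x) x 340 (y) x 18 mm thick; origin at the centre of its underside, x away from the robot, y along the panel, z up. Far half: three blue painted outlines in a row along y. Near half: a grey card. Laid brick centres are 40.5 (base), 85.5 (second) and 130.5 mm (third course) above the board's underside.
- base_mid (a point): centre of the middle blue outline (90 mm along the board's y, 45 mm along its x) on the board's top face, at board x = +55 mm, y = 0; the other two outlines are centred 100 mm to either side along y, so the joints are 10 mm wide. Second-course bricks belong 50 mm to either side of this point, over the joints; a third-course brick (only on two second-course ones) right over it.
- card (a point): centre of the grey card on the board's top face, at board x = -55 mm, y = 0; 70 (x) x 130 mm (y), flat; the master's place, its length along the board's y
- panel_mid (a point): the centre of the laying board's top face, between the row of outlines and the grey card
- dark1: dark blue-grey fired-clay trial brick, a plain bar of 90 x 45 x 45 mm (350 g, square section, so any long side may lie down), with three small dark dots on two of its faces; origin at its centre, x along its 90 mm length. 
- dark2: dark blue-grey fired-clay trial brick, a plain bar of 90 x 45 x 45 mm (350 g, square section, so any long side may lie down), with three small dark dots on two of its faces; origin at its centre, x along its 90 mm length. 
- dark3: dark blue-grey fired-clay trial brick, a plain bar of 90 x 45 x 45 mm (350 g, square section, so any long side may lie down), with three small dark dots on two of its faces; origin at its centre, x along its 90 mm length. 
- red1: red fired-clay trial brick, a plain bar of 90 x 45 x 45 mm (350 g, square section, so any long side may lie down), with three small dark dots on two of its faces; origin at its centre, x along its 90 mm length. May be absent (between one and three red bricks are there).
- red2: red fired-clay trial brick, a plain bar of 90 x 45 x 45 mm (350 g, square section, so any long side may lie down), with three small dark dots on two of its faces; origin at its centre, x along its 90 mm length. May be absent (between one and three red bricks are there).
- red3: red fired-clay trial brick, a plain bar of 90 x 45 x 45 mm (350 g, square section, so any long side may lie down), with three small dark dots on two of its faces; origin at its centre, x along its 90 mm length. May be absent (between one and three red bricks are there).
- case: open fitted wooden case, fixed, 190 (x) x 140 (y) x 55 mm high; origin at the centre of its underside, x lengthwise, roughly away from the robot, z up. Its lid stands open along its -y edge, leaning away, to 175 mm above the bench. Flat shade chips lie along that edge. A brass dot marks the end at which to press the master.
- pocket (a point): centre of the pocket at the case's top plane, at case x = 0, y = +15 mm. The pocket, 103 (x) x 53 mm (y), holds the master flush with the case's top. Its floor, 25 mm deep, carries only the part of the master beyond x = -3 mm; under the -x end, on the brass dot's side, it drops to 46 mm deep.
- press_end (a point): point on the master's -x end to press, on the case's top plane, 32 mm from the pocket's centre towards the brass dot. Pressed down some 13 mm with little force (under 5 N), the master rocks over the floor's edge to about 0.4 rad and stays so by itself, its +x end standing out of the pocket by about 17 mm, to be gripped by its long sides.
- master: the master shade slip: a red-brown brick slip of 91 (x) x 50 (y) x 15 mm on a white ceramic backing plate of 100 x 50 x 10 mm, 25 mm thick in all, 250 g; origin at the middle of its length, width and thickness, x lengthwise, z up out of the red-brown face
- lamp_arm (a joint): angle of the lamp's arm about its upright post (rad, anticlockwise seen from above; range -1.7 to 1.7): 0 points to the board's -x side in the lamp post's own frame (turned as the board is), positive swings it to the robot's right. The joint is stiff (0.4 N m, some 2 N at the grip) and stays where it is left; it starts at 0.5 to 0.75, parked beside the board
- lamp_grip (a point): the upright black rubber grip, 20 mm across, on top of the lamp head, 18 mm below the grip's top end; the grip rises from 264 to 308 mm above the bench. It is the centre of the round white lamp head, 120 mm across (236 to 264 mm high), 230 mm from the pivot axis
- lamp_pivot (a point): point on the upright axis of the lamp's swivel, at the height of lamp_grip; a post of 22 mm diameter, fixed to the bench behind the board, with a collar up to 283 mm high. The arm, a flat white bar at 239 to 261 mm, joins it to the head
- caliper: steel digital caliper with green body, lying on the bench, 210 mm long; bystander
- mallet: rubber mallet with wooden handle, 260 mm, lying; bystander
- wash_bottle: clear bottle with red cap, 60 mm across, 170 mm high; bystander
- pot: blue pot, 72 mm across, 95 mm high; bystander
- jar: amber jar, 72 mm across, 85 mm high; bystander
- level: yellow spirit level lying on the bench, 230 x 30 x 45 mm high; bystander

How it is judged:
By the outcome, as a careful person would: the job done as asked, in the order asked, and still so for the second after the job is handed in, with the robot touching nothing.
Of red1, red2, red3 only 1 to 3 are there at a start; the rules pass over those that are not, and their reading is None.
At some moment in a run one of dark1, dark2, dark3 may be knocked a few centimetres aside while the robot is not near it.
Once in a run the grip may slacken for a moment while it holds something.
It also fails if it takes over 210 s, if anything falls off the work surface, if the arm or the gripper's body presses on something with over 40 N, if the wrist force passes 120 N, or if a joint passes its speed limit or range.

## Working session

There is one attempt and no reset: what is moved stays moved. The work goes in short steps, Python scripts to look and compute and a shell command to move; the robot and the scene stay as the last step left them, time stands still between calls to the robot, and variables do not carry over. Pictures are saved under pics/ and viewed, at most 14 in all, crops included, and the job is handed in when it is done.

```bash
ls; mkdir -p pics; python3 - <<'E'
from station import manip
import cv2
for n in("scene","side"):
    p,d=manip.read_camera(n); cv2.imwrite(f"pics/{n}0.png",p[:,:,::-1]); m=manip.camera_model(n); print(n,m)
print(manip.camera_model("wrist")); print(manip.read_state())
E
```

```text
nudge.py
pics
station.py
scene {'vfov': 47.082724512968724, 'cx': 308.2637132248417, 'cy': 194.61253834656304, 'dist_coeffs': array([-0.01324586,  0.        ,  0.        ,  0.        ,  0.        ]), 'rvec': array([ 2.0934796 ,  0.65323262, -0.31294678]), 'tvec': array([-0.54978597,  0.02329978,  1.65235401])}
side {'vfov': 53.47808908899423, 'cx': 329.5884170264231, 'cy': 193.67750966323666, 'dist_coeffs': array([-0.03410236,  0.        ,  0.        ,  0.        ,  0.        ]), 'rvec': array([ 0.05003808, -2.67665632,  1.56765268]), 'tvec': array([0.58965076, 0.11776162, 1.56521035])}
{'vfov': 64.07638750964186, 'cx': 318.6215589058018, 'cy': 203.66425742572747, 'dist_coeffs': array([-0.00590933,  0.        ,  0.        ,  0.        ,  0.        ]), 'mount': array([[-6.86107333e-04, -9.64398831e-01, -2.64451174e-01,
         6.57469633e-02],
       [ 9.99999730e-01, -5.91939507e-04, -4.35775636e-04,
         1.52004854e-03],
       [ 2.63722416e-04, -2.64451402e-01,  9.64398977e-01,
        -1.40982280e-01],
       [ 0.00000000e+00,  0.00000000e+00,  0.00000000e+00,
         1.00000000e+00]])}
{'t': 0.1, 'joints': array([ 1.28061548e+00,  3.53585543e-01,  1.63408544e+00,  1.19570820e-05,
        1.15518772e+00, -2.43270628e-03]), 'joint_vel': array([ 0.00055936, -0.00027046, -0.00189009,  0.00045126,  0.00029885,
        0.00102937]), 'effort': array([ 8.73287354e-04, -6.06358767e+01, -3.42815387e+01,  5.43531905e-05,
        4.01972633e-03, -2.01806563e-05]), 'eef_pos': array([0.17726145, 0.59887801, 0.23062161]), 'eef_rot': array([-3.14032664e+00, -1.40129509e-05,  2.85383967e+00]), 'contact_force': array([ 0.48746825, -0.59205281, -0.39475696]), 'ft_torque': array([ 0.00935083, -0.00762569, -0.03250516]), 'finger_force': 0.0, 'finger_gap': 0.08558423169578146}
```
View pics/scene0.png

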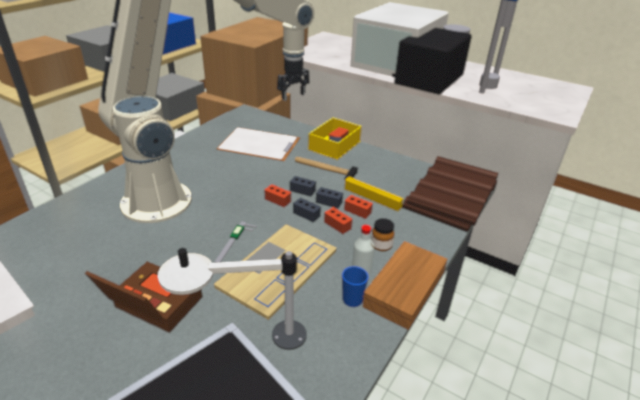

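View pics/side0.png

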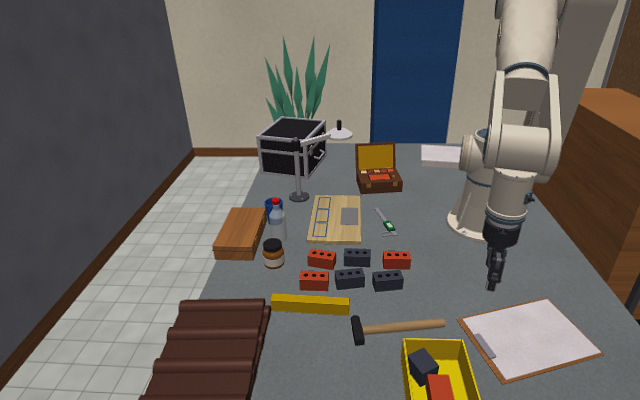

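The scene picture shows three red bricks (278,194), (338,219), (358,205) and three dark ones (303,185), (329,196), (307,208) on the bench. The board is at (277,268), the case at (150,290), and the lamp head at (187,272) is parked between them. The side picture agrees. The bricks in the yellow bin look like clutter.

```bash
cat > h.py <<'E'
import numpy as np, cv2
from station import manip
from scipy.spatial.transform import Rotation as Rt
def pose(st=None):
    st=st or manip.read_state(); T=np.eye(4); T[:3,:3]=Rt.from_euler("xyz",st["eef_rot"]).as_matrix(); T[:3,3]=st["eef_pos"]; return T
def cam(n):
    m=manip.camera_model(n)
    if n=="wrist": W=pose()@m["mount"]
    else:
        W=np.eye(4); R=cv2.Rodrigues(m["rvec"])[0]; W[:3,:3]=R.T; W[:3,3]=-R.T@m["tvec"]
    f=200/np.tan(np.radians(m["vfov"]/2)); K=np.array([[f,0,m["cx"]],[0,f,m["cy"]],[0,0,1]])
    return W,K,m["dist_coeffs"]
def cloud(n):
    W,K,D=cam(n); p,d=manip.read_camera(n)
    v,u=np.mgrid[0:400,0:640]
    r=cv2.undistortPoints(np.stack([u.ravel(),v.ravel()],1).astype(float)[:,None],K,D)[:,0].reshape(400,640,2)
    X=np.dstack([r*d[...,None],d])@W[:3,:3].T+W[:3,3]; X[d==0]=np.nan
    return p,X
def ray(n,uv,z,W=None):
    W0,K,D=cam(n); W=W0 if W is None else W
    r=cv2.undistortPoints(np.array(uv,float).reshape(-1,1,2),K,D)[:,0]; r=np.c_[r,np.ones(len(r))]@W[:3,:3].T
    return W[:3,3]+r*((z-W[2,3])/r[:,2])[:,None]
def proj(n,P):
    W,K,D=cam(n); R=W[:3,:3].T; return cv2.projectPoints(np.array(P,float).reshape(-1,1,3),cv2.Rodrigues(R)[0],-R@W[:3,3],K,D)[0][:,0]
def rects(mask,X,lo=20):
    n,l,s,c=cv2.connectedComponentsWithStats(mask.astype(np.uint8)); out=[]
    for i in range(1,n):
        if s[i,4]<lo: continue
        q=X[l==i]; (cx,cy),(w,h),a=cv2.minAreaRect((q[:,:2]*1000).astype(np.float32))
        if w<h: w,h,a=h,w,a+90
        out.append((c[i].round().tolist(),round(cx,1),round(cy,1),round(w),round(h),round((a+90)%180-90,1),round(np.median(q[:,2])*1000,1),int(s[i,4])))
    return out
def totool(P,yaw=None):  # displacement to world TCP point P, along tool axes now
    T=pose(); return T[:3,:3].T@(np.array(P)-T[:3,3])
E
python3 - <<'E'
from h import *
for n in("scene","side"):
    p,X=cloud(n); hsv=cv2.cvtColor(p,cv2.COLOR_RGB2HSV); H,S,V=[hsv[...,i].astype(int) for i in range(3)]
    top=(X[...,2]>.038)&(X[...,2]<.052)&(X[...,0]>.25)&(X[...,0]<.95)
    print(n,"red");[print(r) for r in rects(top&(S>120)&((H<12)|(H>170)),X)]
    print("dark");[print(r) for r in rects(top&(V<110)&((S<110)),X)]
    wood=(X[...,2]>.012)&(X[...,2]<.024)&(X[...,0]>.2)
    print("board");[print(r) for r in rects(wood,X,300)]
    print("yellow");[print(r) for r in rects((H>20)&(H<32)&(S>180)&(X[...,2]>.03)&(X[...,2]<.06),X,40)]
    print("case50");[print(r) for r in rects((X[...,2]>.05)&(X[...,2]<.062)&(X[...,1]<0),X,60)]
    print("lamp");[print(r) for r in rects((X[...,2]>.26)&(X[...,2]<.27)&(X[...,0]>.2),X,10)]
    print("grip/hi");[print(r) for r in rects((X[...,2]>.275)&(X[...,2]<.315)&(X[...,0]>.3),X,5)]
    print("any");[print(r) for r in rects((X[...,2]>.06)&(X[...,2]<.23)&(X[...,0]>.2)&(abs(X[...,1])<.6),X,40)]
E
```

```text
scene red
([461.0, 172.0], 850.9, 772.1, 196, 56, 4.5, np.float64(47.2), 200)
([452.0, 184.0], 852.8, 673.3, 192, 55, 2.2, np.float64(47.4), 227)
([278.0, 191.0], 355.5, 258.7, 91, 51, -1.1, np.float64(43.7), 196)
([444.0, 196.0], 854.0, 571.5, 192, 55, 3.7, np.float64(47.6), 246)
([358.0, 202.0], 624.6, 367.9, 89, 48, 0.7, np.float64(43.8), 210)
([417.0, 201.0], 793.4, 489.0, 67, 18, 1.7, np.float64(46.8), 40)
([338.0, 216.0], 607.5, 261.8, 90, 49, -13.1, np.float64(43.9), 242)
([147.0, 277.0], 330.1, -300.4, 50, 19, -80.1, np.float64(50.1), 38)
([187.0, 300.0], 470.7, -292.4, 51, 4, -82.5, np.float64(45.0), 27)
([171.0, 315.0], 478.3, -353.7, 28, 8, -71.0, np.float64(48.1), 20)
dark
([303.0, 182.0], 392.5, 360.7, 90, 49, 8.2, np.float64(43.3), 175)
([329.0, 193.0], 512.2, 357.8, 92, 48, 6.4, np.float64(43.4), 196)
([307.0, 205.0], 486.5, 250.1, 91, 52, 0.6, np.float64(43.4), 215)
board
([414.0, 209.0], 748.0, 473.6, 466, 42, 5.9, np.float64(18.8), 445)
([294.0, 251.0], 569.3, 36.2, 230, 203, 89.3, np.float64(17.1), 2248)
([256.0, 289.0], 567.1, -114.6, 202, 160, -0.7, np.float64(17
[... 6460 characters left out ...]
.0, 69.0], 1085.5, -1490.3, 54, 29, -67.6, np.float64(295.9), 23)
([322.0, 71.0], 701.8, -1401.6, 52, 36, -7.6, np.float64(293.5), 40)
([338.0, 124.0], 561.2, -342.4, 17, 15, -29.7, np.float64(293.1), 32)
([295.0, 138.0], 737.9, -196.7, 16, 8, -85.2, np.float64(279.7), 10)
any
([26.0, 152.0], 2118.0, -382.0, 436, 28, -89.8, np.float64(140.9), 2104)
([289.0, 146.0], 820.8, -420.0, 426, 291, 76.1, np.float64(158.4), 2367)
([375.0, 154.0], 392.7, -405.6, 189, 57, 6.0, np.float64(117.5), 982)
([249.0, 223.0], 866.7, 111.0, 290, 240, 89.8, np.float64(63.1), 1811)
([272.0, 246.0], 770.9, 263.7, 64, 63, 69.8, np.float64(83.7), 274)
([220.0, 303.0], 875.6, 520.9, 240, 31, 3.2, np.float64(62.5), 476)
```

```bash
python3 nudge.py '0.085 0 0 0 -0.144;0.085 0 0 0 -0.144;0.085 -0.0392 -0.0361 -0.009 0;0.085 -0.0392 -0.0361 -0.009 0;0.085 -0.0392 -0.0361 -0.009 0;0.085 -0.0392 -0.0361 -0.009 0' && python3 nudge.py '0.085 -0.0392 -0.0361 -0.009 0;0.085 -0.0392 -0.0361 -0.009 0;0.085 -0.0392 -0.0361 -0.009 0;0.085 -0.0392 -0.0361 -0.009 0;0.085 0 0 0 0;0.085 0 0 0 0;0.085 0 0 0 0'
cat >> h.py <<'E'
def bricks(n="wrist",save=None,zt=.045,tol=.008):
    p,X=cloud(n)
    if save: cv2.imwrite(save,p[:,:,::-1])
    hsv=cv2.cvtColor(p,cv2.COLOR_RGB2HSV); H,S,V=[hsv[...,i].astype(int) for i in range(3)]
    b=(abs(X[...,2]-zt)<tol)&(X[...,0]>.25)&(X[...,0]<.75)&(abs(X[...,1])<.44)
    red=(S>110)&((H<14)|(H>168)); yel=(H>18)&(H<35)&(S>120)
    for nm,m in(("red",red),("dark",~red&~yel)):
        [print(nm,r) for r in rects(cv2.morphologyEx((b&m).astype(np.uint8),cv2.MORPH_OPEN,np.ones((3,3))),X,150) if r[3]>60]
E
python3 -c "
from h import *
bricks('wrist','pics/w1.png')"
```

```text
t: 0.95
eef_pos: [0.3352, 0.4537, 0.2675]
eef_rot: [3.142, 0.0, -3.141]
contact_force: [1.4, 0.0, -0.0]
finger_gap: 0.0848
finger_force: 0.0
t: 1.82
eef_pos: [0.49, 0.3113, 0.3029]
eef_rot: [-3.141, -0.001, -3.14]
contact_force: [-0.4, 0.2, -0.9]
finger_gap: 0.0852
finger_force: 0.0
red ([275.0, 49.0], 351.7, 261.5, 88, 45, -0.2, np.float64(43.4), 2973)
red ([282.0, 251.0], 604.4, 262.6, 90, 45, -12.3, np.float64(42.9), 1876)
red ([362.0, 263.0], 621.1, 372.2, 90, 45, -0.5, np.float64(42.8), 1866)
dark ([363.0, 84.0], 389.0, 365.7, 90, 45, 9.7, np.float64(43.3), 3058)
dark ([271.0, 164.0], 484.7, 251.3, 90, 45, -1.5, np.float64(43.1), 2518)
dark ([355.0, 183.0], 509.4, 359.6, 90, 45, 10.3, np.float64(43.1), 2408)
```

```bash
python3 nudge.py '0.085 -0.008 -0.055 -0.004 0;0.085 -0.008 -0.055 -0.004 0;0.085 -0.008 -0.055 -0.004 0;0.085 -0.008 -0.055 -0.004 0;0.085 -0.008 -0.055 -0.004 0;0.085 -0.008 -0.055 -0.004 0' && python3 nudge.py '0.085 0 0 0 0.1745;0.085 0 0 0 0.1745;0.085 0 0 0 0.1745;0.085 0 0 0 0.1745;0.085 0 0 0 0.1745;0.085 0 0 0 0.1745;0.085 0 0 0 0.1745;0.085 0 0 0 0.1745;0.085 0 0 0 0.1745;0.085 0 0 0 0'
python3 -c "
from h import *
p,X=cloud('wrist'); cv2.imwrite('pics/w2.png',p[:,:,::-1]); np.savez('w2.npz',p=p,X=X)
b=(X[...,2]>.011)&(X[...,2]<.026)
print(rects(b,X,3000))
hsv=cv2.cvtColor(p,cv2.COLOR_RGB2HSV)
print([r for r in rects(b&(hsv[...,1]<60),X,300)])
print([r for r in rects(b&(hsv[...,0]>95)&(hsv[...,0]<130)&(hsv[...,1]>50),X,60)])
"
```

```text
t: 2.62
eef_pos: [0.539, -0.0201, 0.3275]
eef_rot: [3.141, 0.0, -3.14]
contact_force: [0.8, -0.2, 0.3]
finger_gap: 0.0849
finger_force: 0.0
t: 3.88
eef_pos: [0.5389, -0.0185, 0.3272]
eef_rot: [-3.141, -0.0, 1.574]
contact_force: [0.2, 0.4, -0.6]
finger_gap: 0.0848
finger_force: 0.0
[([338.0, 151.0], 566.9, -20.5, 341, 200, 89.2, np.float64(16.3), 33679)]
[([12.0, 164.0], 99.9, -24.9, 183, 44, 75.3, np.float64(12.6), 2422), ([186.0, 125.0], 355.6, 36.2, 34, 19, -71.8, np.float64(13.3), 321), ([299.0, 164.0], 512.0, -20.6, 132, 71, 88.8, np.float64(16.8), 4567)]
[([381.0, 90.0], 623.5, 78.0, 94, 51, 89.4, np.float64(16.6), 453), ([496.0, 148.0], 790.3, 4.0, 56, 19, 82.1, np.float64(18.4), 186), ([377.0, 165.0], 622.2, -22.4, 94, 51, 89.6, np.float64(16.6), 354), ([529.0, 156.0], 834.4, -3.7, 38, 11, 78.9, np.float64(18.9), 180), ([372.0, 232.0], 620.6, -121.8, 94, 51, 88.9, np.float64(16.6), 297)]
```

View pics/w2.png

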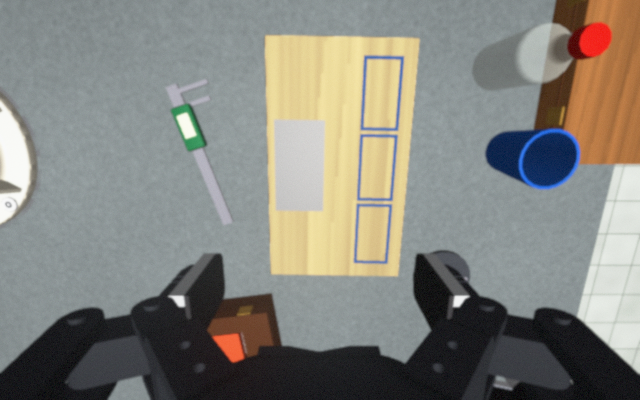

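The wrist picture shows the board with the grey card at (299,164) and outlines at (381,90), (377,165) and (372,232). The board yaw is about -0.0145, and the outlines sit 100 mm apart as specified. I'll start with the dark bricks.

```bash
cat >> h.py <<'E'
def go(x,y,z,yaw):
    T=pose(); y0=np.arctan2(T[1,0],T[0,0]); t=-((yaw-y0+np.pi)%(2*np.pi)-np.pi)
    c,s=np.cos(yaw),np.sin(yaw); D=np.array([x,y,z])-T[:3,3]
    d=np.array([c*D[0]+s*D[1],s*D[0]-c*D[1],-D[2]]); print("turn %.4f (%.1f rows) then"%(t,abs(t)/.185),d.round(4),"rows %.1f"%(np.linalg.norm(d)/.06))
E
python3 nudge.py '0.085 0 0 0 -0.1713;0.085 0 0 0 -0.1713;0.085 0 0 0 -0.1713;0.085 0 0 0 -0.1713;0.085 0 0 0 -0.1713;0.085 0 0 0 -0.1713;0.085 0 0 0 -0.1713;0.085 0 0 0 -0.1713;0.085 0 0 0 -0.1713' && python3 nudge.py '0.075 0.0088 0.0383 0.0296 0;0.075 0.0088 0.0383 0.0296 0;0.075 0.0088 0.0383 0.0296 0;0.075 0.0088 0.0383 0.0296 0;0.075 0.0088 0.0383 0.0296 0;0.075 0.0088 0.0383 0.0296 0;0.075 0.0088 0.0383 0.0296 0;0.075 0 0 0 0;0.075 0 0 0 0'
python3 -c "
from h import *
bricks('wrist','pics/w3.png')
go(.4847,.2513,.006,3.115)"
```

```text
t: 5.05
eef_pos: [0.539, -0.019, 0.3272]
eef_rot: [3.142, -0.0, 3.124]
contact_force: [0.6, -0.2, 0.2]
finger_gap: 0.0848
finger_force: 0.0
t: 6.18
eef_pos: [0.4853, 0.2504, 0.1203]
eef_rot: [-3.141, 0.0, 3.116]
contact_force: [-0.5, -0.6, 0.2]
finger_gap: 0.0752
finger_force: 0.0
dark ([492.0, 65.0], 391.6, 365.7, 86, 46, 9.3, np.float64(43.4), 9869)
dark ([319.0, 206.0], 484.9, 251.5, 90, 45, -1.8, np.float64(43.2), 7557)
dark ([467.0, 231.0], 509.9, 359.5, 90, 46, 10.4, np.float64(43.2), 6808)
turn -0.0002 (0.0 rows) then [0.001  0.0012 0.1147] rows 1.9
```

View pics/w3.png

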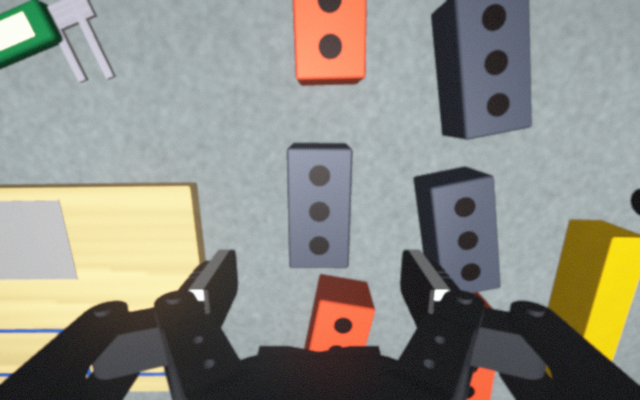

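The brick at (319,206) is centred between the fingers, and the neighbouring bricks are clear of them.

```bash
python3 nudge.py '0.075 0.0005 0.0006 0.05 0;0.075 0.0005 0.0006 0.05 0;0.075 0 0 0.0145 0;0.075 0 0 0 0;0.03 0 0 0 0;0.03 0 0 0 0;0.03 0 0 0 0;0.03 0 0 0 0;0.03 0 0 0 0' 60 && python3 nudge.py '0.03 0 0 -0.05 0;0.03 0 0 -0.05 0;0.03 0 0 -0.05 0;0.03 0 0 0 0'; python3 -c "
from h import *
go(.6206,-.1219,.08,1.5563)"
```

```text
t: 7.35
eef_pos: [0.4856, 0.2519, 0.0076]
eef_rot: [3.14, 0.003, 3.113]
contact_force: [-0.1, -3.6, 7.3]
finger_gap: 0.0443
finger_force: 62.4
t: 7.85
eef_pos: [0.4867, 0.2529, 0.1604]
eef_rot: [3.137, 0.008, 3.113]
contact_force: [0.1, 0.1, -4.5]
finger_gap: 0.0445
finger_force: 64.3
turn 1.5569 (8.4 rows) then [-0.3728  0.1393  0.0804] rows 6.8
```

```bash
python3 nudge.py '0.03 0 0 0 0.173;0.03 0 0 0 0.173;0.03 0 0 0 0.173;0.03 0 0 0 0.173;0.03 0 0 0 0.173;0.03 0 0 0 0.173;0.03 0 0 0 0.173;0.03 0 0 0 0.173;0.03 0 0 0 0.173' && python3 nudge.py '0.03 -0.0533 0.0199 0 0;0.03 -0.0533 0.0199 0 0;0.03 -0.0533 0.0199 0 0;0.03 -0.0533 0.0199 0 0;0.03 -0.0533 0.0199 0 0;0.03 -0.0533 0.0199 0.03 0;0.03 -0.0533 0.0199 0.03 0;0.03 0 0 0 0;0.03 0 0 0 0;0.03 0 0 0 0'; python3 -c "
from h import *
go(.6206,-.1219,.0265,1.5563)"
```

```text
t: 8.98
eef_pos: [0.4833, 0.2511, 0.1545]
eef_rot: [-3.14, 0.001, 1.55]
contact_force: [0.2, 0.2, -4.3]
finger_gap: 0.0446
finger_force: 64.0
t: 10.22
eef_pos: [0.6167, -0.1194, 0.0976]
eef_rot: [3.142, -0.0, 1.557]
contact_force: [0.0, -0.7, -4.2]
finger_gap: 0.0443
finger_force: 63.9
turn 0.0008 (0.0 rows) then [-0.0024  0.0039  0.0711] rows 1.2
```

```bash
python3 nudge.py '0.03 -0.003 0.0039 0.02 0;0.03 0 0 0.03 0;0.03 0 0 0 0;0.03 0 0 0.01 0;0.03 0 0 0.005 0;0.03 0 0 0.003 0;0.03 0 0 0 0;0.03 0 0 0 0'; python3 -c "
from h import *
go(.6206,-.1226,.0265,1.5563)"
```

```text
t: 11.22
eef_pos: [0.621, -0.1237, 0.0296]
eef_rot: [3.141, 0.0, 1.556]
contact_force: [0.0, -0.8, -2.9]
finger_gap: 0.0442
finger_force: 64.1
turn -0.0003 (0.0 rows) then [ 0.0011 -0.0004  0.0031] rows 0.1
```

```bash
python3 nudge.py '0.03 0.001 0 0.002 0;0.03 0 0 0.0012 0;0.03 0 0 0 0' ; python3 nudge.py '0.06 0 0 0 0;0.07 0 0 0 0;0.07 0 0 0 0;0.07 0 0 -0.04 0;0.07 0 0 -0.05 0;0.07 0 0 -0.05 0;0.07 0 0 -0.05 0;0.07 0 0 -0.03 0;0.07 0.05 0 -0.03 0;0.07 0 0 0 0'; python3 -c "
from h import *
bricks('wrist',None,.063)"
```

```text
t: 11.6
eef_pos: [0.6207, -0.1225, 0.026]
eef_rot: [-3.141, -0.0, 1.556]
contact_force: [-0.9, -0.1, -3.6]
finger_gap: 0.0445
finger_force: 64.1
t: 12.85
eef_pos: [0.6229, -0.0704, 0.2791]
eef_rot: [3.137, -0.0, 1.558]
contact_force: [-0.2, -0.3, -1.2]
finger_gap: 0.0703
finger_force: 0.0
dark ([316.0, 217.0], 621.8, -119.2, 90, 45, 89.2, np.float64(61.2), 2760)
```

```bash
python3 nudge.py '0.07 0 0 0 0;0.07 0 0 0 0' >/dev/null; cat >> h.py <<'E'
def check(zt):
    bricks('wrist',None,zt)
    p,X=cloud('wrist'); b=(X[...,2]>.011)&(X[...,2]<.026); hsv=cv2.cvtColor(p,cv2.COLOR_RGB2HSV)
    print('outl',[r[1:6] for r in rects(b&(hsv[...,0]>95)&(hsv[...,0]<130)&(hsv[...,1]>50),X,60) if r[3]>80 and r[1]<700])
    print('card',[r[1:6] for r in rects(b&(hsv[...,1]<60),X,300) if r[3]>60])
    print('board',[r[1:6] for r in rects(b,X,3000)])
E
python3 -c "
from h import *
check(.063)"; python3 -c "
from h import *
go(.52,.33,.28,3.1416)"
```

```text
dark ([319.0, 215.0], 621.5, -119.0, 90, 45, 89.9, np.float64(61.2), 2826)
outl [(623.6, 75.2, 87, 51, 89.1), (622.2, -22.3, 93, 51, 89.3)]
card [(623.7, 74.1, 89, 54, 89.2), (512.0, -20.6, 131, 72, 88.9), (622.2, -22.5, 96, 54, 89.2), (622.0, -22.2, 88, 45, 89.1)]
board [(566.4, -35.5, 311, 201, 89.1)]
turn -1.5864 (8.6 rows) then [ 0.1012  0.4033 -0.0047] rows 6.9
```

```bash
python3 -c "
from h import *
go(.6204,-.1226,.026,1.5563)"
```

```text
turn -0.0011 (0.0 rows) then [-4.930e-02 -1.000e-04  2.493e-01] rows 4.2
```

```bash
python3 nudge.py '0.07 -0.0493 0 0.03 0;0.07 0 0 0.06 0;0.07 0 0 0.06 0;0.07 0 0 0.05 0;0.07 0 0 0.03 0;0.07 0 0 0.0193 0;0.03 0 0 0 0;0.03 0 0 0 0;0.03 0 0 0 0;0.03 0 0 0 0' 60 && python3 nudge.py '0.03 0 0 -0.004 0;0.03 0 0 0 0;0.03 -0.003 0 0 0;0.03 0 0 0 0;0.03 0 0 0.004 0;0.03 0 0 0 0;0.06 0 0 0 0;0.07 0 0 0 0;0.07 0 0 -0.05 0;0.07 0 0 -0.05 0' && python3 nudge.py '0.07 0 0 -0.05 0;0.07 0.05 0 -0.03 0;0.07 0.05 0 -0.03 0;0.07 0 0 -0.03 0;0.07 0 0 0 0;0.07 0 0 0 0'; python3 -c "
from h import *
check(.063)
go(.52,.33,.28,3.1416)"
```

```text
t: 14.5
eef_pos: [0.6211, -0.1219, 0.0275]
eef_rot: [3.141, 0.0, 1.556]
contact_force: [0.5, 0.3, -3.8]
finger_gap: 0.0444
finger_force: 62.1
t: 15.75
eef_pos: [0.6204, -0.1248, 0.1273]
eef_rot: [-3.14, -0.0, 1.556]
contact_force: [0.5, 0.2, -0.7]
finger_gap: 0.07
finger_force: 0.0
t: 16.5
eef_pos: [0.6219, -0.025, 0.2661]
eef_rot: [-3.141, 0.0, 1.556]
contact_force: [0.4, 0.3, 0.6]
finger_gap: 0.0701
finger_force: 0.0
dark ([319.0, 259.0], 622.1, -122.1, 91, 45, 89.4, np.float64(61.2), 2675)
outl [(623.6, 78.3, 94, 51, 89.1), (622.2, -22.2, 93, 51, 89.1)]
card [(623.7, 78.2, 97, 54, 89.1), (623.6, 78.4, 88, 46, 89.1), (511.9, -20.9, 131, 72, 89.2), (622.2, -22.6, 96, 54, 89.4)]
board [(566.9, -21.1, 340, 200, 89.2)]
turn -1.5862 (8.6 rows) then [ 0.1016  0.3553 -0.0146] rows 6.2
```

```bash
python3 nudge.py '0.075 0 0 0 -0.1766;0.075 0 0 0 -0.1766;0.075 0 0 0 -0.1766;0.075 0 0 0 -0.1766;0.075 0 0 0 -0.1766;0.075 0 0 0 -0.1766;0.075 0 0 0 -0.1766;0.075 0 0 0 -0.1766;0.075 0 0 0 -0.1766;0.075 0 0 0 -0.1766' && python3 -c "
from h import *
go(.5076,.3592,.12,3.322)"
```

```text
t: 17.85
eef_pos: [0.6217, -0.0254, 0.2655]
eef_rot: [3.141, -0.002, -2.956]
contact_force: [1.2, 0.3, -0.5]
finger_gap: 0.0751
finger_force: 0.0
turn 0.0051 (0.0 rows) then [0.0433 0.3988 0.1455] rows 7.1
```

```bash
python3 nudge.py '0.075 0.0054 0.0499 0.01 0;0.075 0.0054 0.0499 0.01 0;0.075 0.0054 0.0499 0.015 0;0.075 0.0054 0.0499 0.02 0;0.075 0.0054 0.0499 0.02 0;0.075 0.0054 0.0499 0.02 0;0.075 0.0054 0.0499 0.025 0;0.075 0.0054 0.0499 0.025 0;0.075 0 0 0 0;0.075 0 0 0 0' && python3 -c "
from h import *
bricks()
go(.5076,.3592,.0075,3.322)"
```

```text
t: 19.1
eef_pos: [0.5079, 0.3594, 0.1209]
eef_rot: [-3.141, -0.001, -2.961]
contact_force: [-0.0, -0.1, -0.8]
finger_gap: 0.075
finger_force: 0.0
dark ([361.0, 53.0], 402.6, 368.0, 64, 45, 9.5, np.float64(43.4), 7718)
dark ([317.0, 208.0], 509.6, 359.4, 89, 45, 10.2, np.float64(43.1), 7460)
turn -0.0006 (0.0 rows) then [0.0008 0.0002 0.114 ] rows 1.9
```

```bash
python3 nudge.py '0.075 0.0008 0 0.05 0;0.075 0 0 0.05 0;0.075 0 0 0.0134 0;0.075 0 0 0 0;0.03 0 0 0 0;0.03 0 0 0 0;0.03 0 0 0 0;0.03 0 0 0 0;0.03 0 0 0 0' 60 && python3 nudge.py '0.03 0 0 -0.05 0;0.03 0 0 -0.05 0;0.03 0 0 -0.05 0;0.03 0 0 0 0' && python3 nudge.py '0.03 0 0 0 0.1766;0.03 0 0 0 0.1766;0.03 0 0 0 0.1766;0.03 0 0 0 0.1766;0.03 0 0 0 0.1766;0.03 0 0 0 0.1766;0.03 0 0 0 0.1766;0.03 0 0 0 0.1766;0.03 0 0 0 0.1766;0.03 0 0 0 0.1766'; python3 -c "
from h import *
go(.6206,-.0222,.09,1.5563)"
```

```text
t: 20.27
eef_pos: [0.5087, 0.3605, 0.0106]
eef_rot: [3.141, 0.003, -2.961]
contact_force: [-0.2, -2.6, 8.8]
finger_gap: 0.0443
finger_force: 63.4
t: 20.78
eef_pos: [0.5096, 0.3616, 0.1636]
eef_rot: [3.138, 0.008, -2.961]
contact_force: [0.1, 0.3, -3.6]
finger_gap: 0.0442
finger_force: 64.1
t: 22.02
eef_pos: [0.5064, 0.3594, 0.157]
eef_rot: [-3.14, 0.001, 1.55]
contact_force: [-0.3, -0.9, -3.9]
finger_gap: 0.0442
finger_force: 63.8
turn -0.0060 (0.0 rows) then [-0.3799  0.1197  0.067 ] rows 6.7
```

```bash
python3 nudge.py '0.03 -0.0543 0.0171 0 0;0.03 -0.0543 0.0171 0 0;0.03 -0.0543 0.0171 0 0;0.03 -0.0543 0.0171 0 0;0.03 -0.0543 0.0171 0 0;0.03 -0.0543 0.0171 0.03 0;0.03 -0.0543 0.0171 0.03 0;0.03 0 0 0 0;0.03 0 0 0 0;0.03 0 0 0 0'; python3 -c "
from h import *
go(.6206,-.0222,.032,1.5563)"
```

```text
t: 23.28
eef_pos: [0.6204, -0.0177, 0.1004]
eef_rot: [3.141, -0.0, 1.557]
contact_force: [1.0, 0.1, -4.4]
finger_gap: 0.0444
finger_force: 63.7
turn 0.0009 (0.0 rows) then [-0.0045  0.0003  0.0684] rows 1.1
```

```bash
python3 nudge.py '0.03 -0.0056 0.0003 0.02 0;0.03 0 0 0.03 0;0.03 0 0 0 0;0.03 0 0 0.01 0;0.03 0 0 0.0065 0;0.03 0 0 0.002 0;0.03 0 0 0 0;0.03 0 0 0 0'; python3 nudge.py '0.03 0 0 0.0015 0;0.03 0 0 0.001 0;0.03 0 0 0 0'; python3 -c "
from h import *
go(.6206,-.0233,.032,1.5563)"
```

```text
t: 24.28
eef_pos: [0.6209, -0.0244, 0.032]
eef_rot: [3.141, 0.0, 1.556]
contact_force: [0.2, 0.9, -4.4]
finger_gap: 0.0445
finger_force: 63.9
t: 24.65
eef_pos: [0.6206, -0.0244, 0.029]
eef_rot: [-3.141, 0.0, 1.556]
contact_force: [-0.3, 0.7, -3.4]
finger_gap: 0.0444
finger_force: 63.9
turn -0.0003 (0.0 rows) then [ 0.0011  0.     -0.003 ] rows 0.1
```

```bash
python3 nudge.py '0.03 0.001 0 0.001 0;0.03 0 0 0.0005 0;0.06 0 0 0 0;0.07 0 0 0 0;0.07 0 0 0 0;0.07 0 0 -0.05 0;0.07 0 0 -0.05 0;0.07 0 0 -0.05 0;0.07 0 0 -0.05 0;0.07 0 0 -0.04 0'; python3 nudge.py '0.07 0 0 0 0;0.07 0 0 0 0'; python3 -c "
from h import *
check(.063)
go(.389,.3657,.12,3.309)"
```

```text
t: 25.9
eef_pos: [0.621, -0.0233, 0.27]
eef_rot: [3.14, 0.0, 1.556]
contact_force: [0.1, -0.7, -0.4]
finger_gap: 0.0697
finger_force: 0.0
t: 26.15
eef_pos: [0.6203, -0.0233, 0.267]
eef_rot: [-3.141, -0.0, 1.556]
contact_force: [-0.7, 0.4, -0.7]
finger_gap: 0.0699
finger_force: 0.0
dark ([319.0, 177.0], 621.9, -22.0, 90, 45, 89.1, np.float64(61.3), 3275)
dark ([321.0, 260.0], 622.4, -122.2, 91, 45, 88.4, np.float64(61.2), 2658)
outl [(623.6, 78.6, 94, 51, 89.2)]
card [(623.8, 78.0, 97, 54, 88.8), (623.5, 78.2, 88, 46, 89.2), (511.9, -20.5, 131, 72, 89.1)]
board [(566.8, -21.5, 339, 201, 89.2)]
turn -1.7530 (9.5 rows) then [0.1628 0.4221 0.146 ] rows 7.9
```

```bash
python3 nudge.py '0.075 0 0 0 -0.1753;0.075 0 0 0 -0.1753;0.075 0 0 0 -0.1753;0.075 0 0 0 -0.1753;0.075 0 0 0 -0.1753;0.075 0 0 0 -0.1753;0.075 0 0 0 -0.1753;0.075 0 0 0 -0.1753;0.075 0 0 0 -0.1753;0.075 0 0 0 -0.1753' && python3 nudge.py '0.075 0.0206 0.0528 0.01 0;0.075 0.0206 0.0528 0.01 0;0.075 0.0206 0.0528 0.01 0;0.075 0.0206 0.0528 0.015 0;0.075 0.0206 0.0528 0.02 0;0.075 0.0206 0.0528 0.025 0;0.075 0.0206 0.0528 0.025 0;0.075 0.0206 0.0528 0.025 0;0.075 0 0 0 0;0.075 0 0 0 0' && python3 -c "
from h import *
bricks()
go(.387,.3657,.0105,3.309)"
```

```text
t: 27.5
eef_pos: [0.62, -0.0233, 0.266]
eef_rot: [3.141, -0.003, -2.968]
contact_force: [0.8, 0.0, 0.2]
finger_gap: 0.0749
finger_force: 0.0
t: 28.75
eef_pos: [0.3874, 0.3652, 0.1268]
eef_rot: [-3.14, -0.001, -2.973]
contact_force: [0.1, -0.5, 0.7]
finger_gap: 0.0752
finger_force: 0.0
red ([180.0, 131.0], 352.0, 261.4, 90, 45, -0.2, np.float64(43.2), 7868)
dark ([318.0, 207.0], 389.5, 365.5, 90, 45, 9.6, np.float64(43.2), 7113)
turn -0.0002 (0.0 rows) then [0.0009 0.0009 0.1168] rows 1.9
```

```bash
python3 nudge.py '0.075 0.0009 0.0009 0.05 0;0.075 0 0 0.05 0;0.075 0 0 0.0158 0;0.075 0 0 0 0;0.03 0 0 0 0;0.03 0 0 0 0;0.03 0 0 0 0;0.03 0 0 0 0;0.03 0 0 0 0' 60 && python3 nudge.py '0.03 0 0 -0.05 0;0.03 0 0 -0.05 0;0.03 0 0 -0.05 0;0.03 0 0 0 0' && python3 nudge.py '0.03 0 0 0 0.1753;0.03 0 0 0 0.1753;0.03 0 0 0 0.1753;0.03 0 0 0 0.1753;0.03 0 0 0 0.1753;0.03 0 0 0 0.1753;0.03 0 0 0 0.1753;0.03 0 0 0 0.1753;0.03 0 0 0 0.1753;0.03 0 0 0 0.1753'; python3 -c "
from h import *
go(.6220,.0775,.09,1.5563)"
```

```text
t: 29.92
eef_pos: [0.3879, 0.3671, 0.0137]
eef_rot: [3.14, 0.003, -2.974]
contact_force: [1.6, -2.9, 7.7]
finger_gap: 0.0445
finger_force: 62.1
t: 30.42
eef_pos: [0.3888, 0.3684, 0.1667]
eef_rot: [3.137, 0.007, -2.974]
contact_force: [0.4, -0.2, -3.8]
finger_gap: 0.0442
finger_force: 63.6
t: 31.68
eef_pos: [0.3861, 0.3658, 0.1608]
eef_rot: [-3.14, 0.001, 1.55]
contact_force: [-0.3, -0.1, -3.1]
finger_gap: 0.044
finger_force: 63.4
turn -0.0060 (0.0 rows) then [-0.2848  0.2401  0.0708] rows 6.3
```

```bash
python3 nudge.py '0.03 -0.0475 0.04 0 0;0.03 -0.0475 0.04 0 0;0.03 -0.0475 0.04 0 0;0.03 -0.0475 0.04 0 0;0.03 -0.0475 0.04 0.03 0;0.03 -0.0475 0.04 0.03 0;0.03 0 0 0 0;0.03 0 0 0 0;0.03 0 0 0 0'; python3 -c "
from h import *
go(.6220,.0775,.037,1.5563)"
```

```text
t: 32.8
eef_pos: [0.6146, 0.0879, 0.1077]
eef_rot: [3.142, -0.0, 1.557]
contact_force: [0.7, 1.2, -3.1]
finger_gap: 0.0441
finger_force: 63.6
turn 0.0009 (0.0 rows) then [-0.0103  0.0076  0.0707] rows 1.2
```

```bash
python3 nudge.py '0.03 -0.0101 0.0074 0.01 0;0.03 0 0 0.02 0;0.03 0 0 0.02 0;0.03 0 0 0 0;0.03 0 0 0.01 0;0.03 0 0 0.007 0;0.03 0 0 0.002 0;0.03 0 0 0.002 0;0.03 0 0 0 0;0.03 0 0 0 0'; python3 -c "
from h import *
go(.6220,.0775,.032,1.5563)"
```

```text
t: 34.05
eef_pos: [0.6226, 0.0767, 0.0367]
eef_rot: [3.141, -0.0, 1.556]
contact_force: [-0.1, 0.0, -3.0]
finger_gap: 0.0441
finger_force: 63.6
turn -0.0003 (0.0 rows) then [ 0.0008 -0.0006  0.0047] rows 0.1
```

```bash
python3 nudge.py '0.03 0.0008 -0.0005 0.003 0;0.03 0 0 0.002 0;0.03 0 0 0 0'; python3 nudge.py '0.03 0 0 0.0012 0;0.03 0 0 0 0;0.06 0 0 0 0;0.07 0 0 0 0;0.07 0 0 0 0;0.07 0 0 -0.05 0;0.07 0 0 -0.05 0;0.07 -0.03 0 -0.05 0;0.07 -0.04 0 -0.05 0;0.07 -0.04 0 -0.04 0'; python3 nudge.py '0.07 0 0 0 0;0.07 0 0 0 0'; python3 -c "
from h import *
check(.063)
go(.602,.2625,.12,2.927)"
```

```text
t: 34.42
eef_pos: [0.6219, 0.0776, 0.0318]
eef_rot: [-3.141, -0.0, 1.556]
contact_force: [-2.6, 1.1, 3.7]
finger_gap: 0.0443
finger_force: 64.2
t: 35.67
eef_pos: [0.6205, -0.0325, 0.2712]
eef_rot: [3.14, 0.0, 1.557]
contact_force: [0.8, 0.5, -0.1]
finger_gap: 0.0699
finger_force: 0.0
t: 35.92
eef_pos: [0.6199, -0.0314, 0.2683]
eef_rot: [-3.141, -0.0, 1.555]
contact_force: [-0.6, 0.4, -1.5]
finger_gap: 0.0698
finger_force: 0.0
dark ([319.0, 71.0], 623.1, 78.8, 89, 45, 89.0, np.float64(61.3), 4120)
dark ([319.0, 169.0], 621.8, -22.5, 89, 45, 89.1, np.float64(61.3), 3285)
dark ([321.0, 253.0], 622.0, -121.8, 90, 45, 89.0, np.float64(61.2), 2683)
outl [(596.7, -123.3, 86, 3, 88.0)]
card [(511.9, -20.8, 130, 72, 89.2)]
board [(566.8, -20.4, 339, 201, 89.1)]
turn -1.3703 (7.4 rows) then [0.0796 0.2827 0.1474] rows 5.5
```

```bash
python3 nudge.py '0.075 0 0 0 -0.1713;0.075 0 0 0 -0.1713;0.075 0 0 0 -0.1713;0.075 0 0 0 -0.1713;0.075 0 0 0 -0.1713;0.075 0 0 0 -0.1713;0.075 0 0 0 -0.1713;0.075 0 0 0 -0.1713' && python3 nudge.py '0.075 0.0132 0.0471 0.01 0;0.075 0.0132 0.0471 0.02 0;0.075 0.0132 0.0471 0.02 0;0.075 0.0132 0.0471 0.03 0;0.075 0.0132 0.0471 0.03 0;0.075 0.0132 0.0471 0.037 0;0.075 0 0 0 0;0.075 0 0 0 0' && python3 -c "
from h import *
bricks()
go(.6024,.263,.0115,2.927)"
```

```text
t: 37.02
eef_pos: [0.6197, -0.0304, 0.2674]
eef_rot: [-3.141, -0.003, 2.933]
contact_force: [0.4, -0.0, -0.9]
finger_gap: 0.0753
finger_force: 0.0
t: 38.02
eef_pos: [0.6024, 0.2619, 0.121]
eef_rot: [-3.14, -0.001, 2.928]
contact_force: [-0.1, 0.3, -0.1]
finger_gap: 0.0751
finger_force: 0.0
red ([472.0, 201.0], 622.3, 372.1, 90, 46, -0.3, np.float64(43.2), 7174)
red ([319.0, 209.0], 604.9, 262.7, 90, 45, -12.4, np.float64(43.2), 6653)
dark ([112.0, 268.0], 605.8, 89.3, 98, 41, 61.8, np.float64(45.3), 1377)
turn -0.0000 (0.0 rows) then [0.001  0.0015 0.1103] rows 1.8
```

```bash
python3 nudge.py '0.075 0.001 0.0015 0.05 0;0.075 0 0 0.05 0;0.075 0 0 0.0093 0;0.075 0 0 0 0;0.03 0 0 0 0;0.03 0 0 0 0;0.03 0 0 0 0;0.03 0 0 0 0;0.03 0 0 0 0' 60 && python3 nudge.py '0.03 0 0 -0.05 0;0.03 0 0 -0.05 0;0.03 0 0 -0.05 0;0.03 0 0 0 0' && python3 nudge.py '0.03 0 0 0 0.1714;0.03 0 0 0 0.1714;0.03 0 0 0 0.1714;0.03 0 0 0 0.1714;0.03 0 0 0 0.1714;0.03 0 0 0 0.1714;0.03 0 0 0 0.1714;0.03 0 0 0 0.1714;0.03 0 0 0 0'; python3 -c "
from h import *
go(.6216,.0278,.13,1.5563)"
```

```text
t: 39.2
eef_pos: [0.6041, 0.2635, 0.0151]
eef_rot: [3.14, 0.003, 2.927]
contact_force: [-0.7, -1.9, 8.2]
finger_gap: 0.0443
finger_force: 63.2
t: 39.7
eef_pos: [0.6053, 0.2644, 0.1683]
eef_rot: [3.136, 0.007, 2.926]
contact_force: [0.6, 0.1, -3.4]
finger_gap: 0.0438
finger_force: 63.2
t: 40.83
eef_pos: [0.6018, 0.2628, 0.1616]
eef_rot: [-3.14, 0.001, 1.556]
contact_force: [0.2, 0.8, -2.5]
finger_gap: 0.0445
finger_force: 63.0
turn 0.0001 (0.0 rows) then [-0.2347  0.0232  0.0316] rows 4.0
```

```bash
python3 nudge.py '0.03 -0.0471 0.0046 0 0;0.03 -0.0471 0.0046 0 0;0.03 -0.0471 0.0046 0 0;0.03 -0.0471 0.0046 0 0;0.03 -0.0471 0.0046 0 0;0.03 0 0 0 0;0.03 0 0 0 0;0.03 0 0 0.03 0;0.03 0 0 0 0;0.03 0 0 0 0'; python3 -c "
from h import *
go(.6216,.0268,.082,1.5563)"
```

```text
t: 42.08
eef_pos: [0.6221, 0.0282, 0.1332]
eef_rot: [3.141, -0.0, 1.557]
contact_force: [0.2, 0.7, -2.4]
finger_gap: 0.044
finger_force: 62.8
turn 0.0007 (0.0 rows) then [-0.0015 -0.0005  0.0512] rows 0.9
```

```bash
python3 nudge.py '0.03 -0.0015 -0.0005 0.02 0;0.03 0 0 0.02 0;0.03 0 0 0 0;0.03 0 0 0.005 0;0.03 0 0 0.003 0;0.03 0 0 0.002 0;0.03 0 0 0 0;0.03 0 0 0 0'; python3 -c "
from h import *
go(.6216,.0268,.0785,1.5563)"
```

```text
t: 43.08
eef_pos: [0.6216, 0.0258, 0.0829]
eef_rot: [3.141, -0.0, 1.555]
contact_force: [0.5, -0.9, -4.0]
finger_gap: 0.0441
finger_force: 62.9
turn -0.0011 (0.0 rows) then [0.001  0.     0.0044] rows 0.1
```

```bash
python3 nudge.py '0.03 0.001 0 0.002 0;0.03 0 0 0.002 0;0.03 0 0 0 0;0.03 0 0 0 0'; python3 nudge.py '0.03 0 0 0.0015 0;0.03 0 0 0 0;0.03 0 0 0 0'
```

```text
t: 43.58
eef_pos: [0.6214, 0.0268, 0.0787]
eef_rot: [-3.141, 0.0, 1.555]
contact_force: [1.0, -0.5, -4.1]
finger_gap: 0.0447
finger_force: 62.9
t: 43.95
eef_pos: [0.6216, 0.0269, 0.0781]
eef_rot: [3.141, -0.0, 1.555]
contact_force: [-2.7, 0.8, 5.6]
finger_gap: 0.0443
finger_force: 64.0
```

```bash
python3 nudge.py '0.06 0 0 0 0;0.07 0 0 0 0;0.07 0 0 0 0;0.07 0 0 -0.05 0;0.07 0 0 -0.05 0;0.07 0 0 -0.05 0;0.07 -0.025 0 -0.04 0;0.07 -0.025 0 -0.02 0;0.07 0 0 0 0;0.07 0 0 0 0'; python3 -c "
from h import *
bricks('wrist',None,.108); bricks('wrist',None,.063)
go(.620,.3721,.12,3.136)"
```

```text
t: 45.2
eef_pos: [0.6202, -0.0228, 0.2863]
eef_rot: [-3.14, -0.0, 1.555]
contact_force: [0.0, 0.6, -0.5]
finger_gap: 0.0704
finger_force: 0.0
red ([319.0, 132.0], 623.0, 28.2, 89, 45, 88.5, np.float64(106.3), 3749)
dark ([321.0, 253.0], 622.0, -121.6, 90, 45, 88.6, np.float64(61.2), 2428)
turn -1.5803 (8.5 rows) then [0.0023 0.3945 0.1659] rows 7.1
```

Good. Next is the second red brick at (622, 372).

```bash
python3 nudge.py '0.075 0 0 0 -0.1756;0.075 0 0 0 -0.1756;0.075 0 0 0 -0.1756;0.075 0 0 0 -0.1756;0.075 0 0 0 -0.1756;0.075 0 0 0 -0.1756;0.075 0 0 0 -0.1756;0.075 0 0 0 -0.1756;0.075 0 0 0 -0.1756' && python3 nudge.py '0.075 0.0003 0.0493 0 0;0.075 0.0003 0.0493 0.01 0;0.075 0.0003 0.0493 0.02 0;0.075 0.0003 0.0493 0.02 0;0.075 0.0003 0.0493 0.03 0;0.075 0.0003 0.0493 0.03 0;0.075 0.0003 0.0493 0.03 0;0.075 0.0003 0.0493 0.026 0;0.075 0 0 0 0;0.075 0 0 0 0' && python3 -c "
from h import *
bricks()
go(.620,.3721,.0115,3.136)"
```

```text
t: 46.42
eef_pos: [0.6203, -0.0223, 0.286]
eef_rot: [3.141, -0.002, -3.141]
contact_force: [0.2, 0.0, -0.5]
finger_gap: 0.0751
finger_force: 0.0
t: 47.68
eef_pos: [0.6199, 0.3712, 0.1203]
eef_rot: [-3.14, -0.001, 3.137]
contact_force: [-0.6, 0.4, -0.1]
finger_gap: 0.0749
finger_force: 0.0
red ([319.0, 209.0], 622.0, 372.4, 90, 45, -0.5, np.float64(43.2), 6650)
turn -0.0002 (0.0 rows) then [0.0005 0.0013 0.1096] rows 1.8
```

```bash
python3 nudge.py '0.075 0.001 0.0008 0.05 0;0.075 0 0 0.05 0;0.075 0 0 0.0086 0;0.075 0 0 0 0;0.03 0 0 0 0;0.03 0 0 0 0;0.03 0 0 0 0;0.03 0 0 0 0;0.03 0 0 0 0' 60 && python3 nudge.py '0.03 0 0 -0.05 0;0.03 0 0 -0.05 0;0.03 0 0 -0.05 0;0.03 0 0 -0.02 0;0.03 0 0 0 0' && python3 nudge.py '0.03 0 0 0 0.1756;0.03 0 0 0 0.1756;0.03 0 0 0 0.1756;0.03 0 0 0 0.1756;0.03 0 0 0 0.1756;0.03 0 0 0 0.1756;0.03 0 0 0 0.1756;0.03 0 0 0 0.1756;0.03 0 0 0 0.1756;0.03 0 0 0 0'; python3 -c "
from h import *
go(.6203,-.0722,.18,1.5563)"
```

```text
t: 48.85
eef_pos: [0.6211, 0.3727, 0.0153]
eef_rot: [3.14, 0.003, 3.136]
contact_force: [-0.7, -1.6, 8.3]
finger_gap: 0.044
finger_force: 63.7
t: 49.48
eef_pos: [0.62, 0.3723, 0.1836]
eef_rot: [3.14, 0.002, 3.136]
contact_force: [-0.2, -0.2, -4.0]
finger_gap: 0.0442
finger_force: 63.4
t: 50.72
eef_pos: [0.6184, 0.3713, 0.1795]
eef_rot: [-3.138, 0.002, 1.556]
contact_force: [-0.6, -0.6, -3.5]
finger_gap: 0.0438
finger_force: 63.3
turn 0.0001 (0.0 rows) then [-0.4434  0.0083 -0.0005] rows 7.4
```

```bash
python3 nudge.py '0.03 -0.0556 0.001 0 0;0.03 -0.0556 0.001 0 0;0.03 -0.0556 0.001 0 0;0.03 -0.0556 0.001 0 0;0.03 -0.0556 0.001 0 0;0.03 -0.0556 0.001 0 0;0.03 -0.0556 0.001 0 0;0.03 -0.0556 0.001 0 0;0.03 0 0 0 0;0.03 0 0 0.04 0' && python3 nudge.py '0.03 0 0 0.03 0;0.03 0 0 0 0;0.03 0 0 0 0;0.03 0 0 0 0'; python3 -c "
from h import *
go(.6203,-.0733,.082,1.5563)"
```

```text
t: 51.98
eef_pos: [0.6226, -0.0734, 0.144]
eef_rot: [3.137, 0.0, 1.557]
contact_force: [-0.2, 0.3, -3.7]
finger_gap: 0.0441
finger_force: 63.4
t: 52.48
eef_pos: [0.6217, -0.0727, 0.1141]
eef_rot: [3.139, 0.0, 1.556]
contact_force: [-0.6, 0.3, -3.7]
finger_gap: 0.0442
finger_force: 63.0
turn -0.0001 (0.0 rows) then [-0.0007 -0.0014  0.0321] rows 0.5
```

```bash
python3 nudge.py '0.03 -0.0006 -0.0014 0.01 0;0.03 0 0 0.01 0;0.03 0 0 0.007 0;0.03 0 0 0.004 0;0.03 0 0 0 0;0.03 0 0 0 0;0.03 0 0 0 0'; python3 -c "
from h import *
go(.6203,-.0733,.0785,1.5563)"
```

```text
t: 53.35
eef_pos: [0.6195, -0.0734, 0.0819]
eef_rot: [3.141, 0.0, 1.555]
contact_force: [0.4, -0.6, -3.4]
finger_gap: 0.0446
finger_force: 63.1
turn -0.0011 (0.0 rows) then [0.0001 0.0008 0.0034] rows 0.1
```

```bash
python3 nudge.py '0.03 0 0.0008 0.002 0;0.03 0 0 0.0012 0;0.03 0 0 0.001 0;0.03 0 0 0 0;0.03 0 0 0 0'; python3 nudge.py '0.06 0 0 0 0;0.07 0 0 0 0;0.07 0 0 0 0;0.07 0 0 -0.05 0;0.07 0 0 -0.05 0;0.07 0 0 -0.05 0;0.07 0.025 0 -0.04 0;0.07 0.025 0 -0.02 0;0.07 0 0 0 0;0.07 0 0 0 0'; python3 -c "
from h import *
bricks('wrist',None,.108); bricks('wrist',None,.063)
go(.350,.2614,.12,3.138)"
```

```text
t: 53.98
eef_pos: [0.6202, -0.0734, 0.0783]
eef_rot: [3.141, -0.0, 1.555]
contact_force: [-3.0, 0.3, 5.1]
finger_gap: 0.0438
finger_force: 64.2
t: 55.22
eef_pos: [0.6204, -0.0238, 0.2865]
eef_rot: [-3.14, 0.0, 1.556]
contact_force: [0.7, -0.3, -0.1]
finger_gap: 0.0701
finger_force: 0.0
red ([319.0, 131.0], 623.0, 28.1, 89, 45, 89.0, np.float64(106.3), 3783)
red ([319.0, 226.0], 621.4, -71.4, 90, 45, 89.1, np.float64(106.2), 3089)
turn -1.5833 (8.6 rows) then [0.2713 0.2846 0.1661] rows 7.1
```

```bash
python3 nudge.py '0.075 0 0 0 -0.1759;0.075 0 0 0 -0.1759;0.075 0 0 0 -0.1759;0.075 0 0 0 -0.1759;0.075 0 0 0 -0.1759;0.075 0 0 0 -0.1759;0.075 0 0 0 -0.1759;0.075 0 0 0 -0.1759;0.075 0 0 0 -0.1759' && python3 nudge.py '0.075 0.0339 0.0356 0 0;0.075 0.0339 0.0356 0.01 0;0.075 0.0339 0.0356 0.02 0;0.075 0.0339 0.0356 0.02 0;0.075 0.0339 0.0356 0.03 0;0.075 0.0339 0.0356 0.03 0;0.075 0.0339 0.0356 0.03 0;0.075 0.0339 0.0356 0.026 0;0.075 0 0 0 0;0.075 0 0 0 0' && python3 -c "
from h import *
bricks()
go(.350,.2614,.0115,3.138)"
```

```text
t: 56.45
eef_pos: [0.6204, -0.0243, 0.2862]
eef_rot: [-3.142, -0.002, -3.14]
contact_force: [-0.0, -0.4, -0.6]
finger_gap: 0.0748
finger_force: 0.0
t: 57.7
eef_pos: [0.3509, 0.2619, 0.1212]
eef_rot: [-3.141, -0.0, 3.139]
contact_force: [-0.1, 0.4, 0.2]
finger_gap: 0.0751
finger_force: 0.0
red ([316.0, 207.0], 351.8, 261.1, 90, 45, -0.2, np.float64(43.1), 6747)
turn -0.0002 (0.0 rows) then [ 0.0015 -0.0004  0.1101] rows 1.8
```

```bash
python3 nudge.py '0.075 0.0015 -0.001 0.05 0;0.075 0 0 0.05 0;0.075 0 0 0.0091 0;0.075 0 0 0 0;0.03 0 0 0 0;0.03 0 0 0 0;0.03 0 0 0 0;0.03 0 0 0 0;0.03 0 0 0 0' 60 && python3 nudge.py '0.03 0 0 -0.05 0;0.03 0 0 -0.05 0;0.03 0 0 -0.05 0;0.03 0 0 -0.05 0;0.03 0 0 0 0' && python3 nudge.py '0.03 0 0 0 0.1759;0.03 0 0 0 0.1759;0.03 0 0 0 0.1759;0.03 0 0 0 0.1759;0.03 0 0 0 0.1759;0.03 0 0 0 0.1759;0.03 0 0 0 0.1759;0.03 0 0 0 0.1759;0.03 0 0 0 0.1759;0.03 0 0 0 0'; python3 -c "
from h import *
go(.6209,-.0217,.21,1.5563)"
```

```text
t: 58.88
eef_pos: [0.3502, 0.2618, 0.014]
eef_rot: [3.14, 0.002, 3.138]
contact_force: [1.3, -3.2, 12.4]
finger_gap: 0.0441
finger_force: 60.7
t: 59.5
eef_pos: [0.3509, 0.2627, 0.2166]
eef_rot: [3.136, 0.007, 3.139]
contact_force: [0.7, -0.7, -4.2]
finger_gap: 0.0443
finger_force: 64.7
t: 60.75
eef_pos: [0.3483, 0.2607, 0.2114]
eef_rot: [-3.14, 0.001, 1.556]
contact_force: [0.4, -0.6, -4.3]
finger_gap: 0.0441
finger_force: 64.4
turn 0.0002 (0.0 rows) then [-0.2784  0.2767  0.0014] rows 6.5
```

```bash
python3 nudge.py '0.03 -0.0398 0.0395 0 0;0.03 -0.0398 0.0395 0 0;0.03 -0.0398 0.0395 0 0;0.03 -0.0398 0.0395 0 0;0.03 -0.0398 0.0395 0 0;0.03 -0.0398 0.0395 0 0;0.03 -0.0398 0.0395 0 0;0.03 0 0 0 0;0.03 0 0 0.03 0' && python3 nudge.py '0.03 0 0 0.03 0;0.03 0 0 0 0;0.03 0 0 0 0;0.03 0 0 0 0'; python3 -c "
from h import *
go(.6209,-.0221,.128,1.5563)"
```

```text
t: 61.88
eef_pos: [0.6223, -0.022, 0.1831]
eef_rot: [3.139, -0.0, 1.558]
contact_force: [0.4, -0.6, -3.6]
finger_gap: 0.0442
finger_force: 64.8
t: 62.38
eef_pos: [0.622, -0.0214, 0.1538]
eef_rot: [3.139, 0.0, 1.556]
contact_force: [0.4, -0.3, -3.4]
finger_gap: 0.044
finger_force: 64.3
turn -0.0001 (0.0 rows) then [-0.0007 -0.0011  0.0258] rows 0.4
```

```bash
python3 nudge.py '0.03 -0.0006 -0.0011 0.01 0;0.03 0 0 0.01 0;0.03 0 0 0.005 0;0.03 0 0 0 0;0.03 0 0 0 0;0.03 0 0 0 0'; python3 -c "
from h import *
go(.6209,-.0221,.1235,1.5563)"
```

```text
t: 63.12
eef_pos: [0.6204, -0.0222, 0.1276]
eef_rot: [3.141, 0.0, 1.555]
contact_force: [-0.5, -0.0, -3.4]
finger_gap: 0.0442
finger_force: 64.4
turn -0.0011 (0.0 rows) then [0.0001 0.0005 0.0041] rows 0.1
```

```bash
python3 nudge.py '0.03 0 0.0005 0.002 0;0.03 0 0 0.0015 0;0.03 0 0 0.001 0;0.03 0 0 0 0;0.03 0 0 0 0';python3 nudge.py '0.03 0 0 0.001 0;0.03 0 0 0 0'
```

```text
t: 63.75
eef_pos: [0.6206, -0.0222, 0.1228]
eef_rot: [3.142, 0.0, 1.555]
contact_force: [-0.5, -0.1, -3.2]
finger_gap: 0.0438
finger_force: 64.4
t: 64.0
eef_pos: [0.6208, -0.0222, 0.1221]
eef_rot: [3.141, -0.0, 1.555]
contact_force: [-0.8, 0.0, 0.4]
finger_gap: 0.0441
finger_force: 65.0
```

```bash
python3 nudge.py '0.06 0 0 0 0;0.07 0 0 0 0;0.07 0 0 0 0;0.07 0 0 -0.05 0;0.07 0 0 -0.05 0;0.07 0 0 -0.05 0;0.07 0 0 -0.04 0;0.07 0 0 -0.04 0;0.07 0 0 0 0;0.07 0 0 0 0'; python3 -c "
from h import *
bricks('wrist','pics/w4.png',.153); bricks('wrist',None,.108); bricks('wrist',None,.063)
go(.36,-.27,.33,3.27)"
```

```text
t: 65.25
eef_pos: [0.6203, -0.0222, 0.3512]
eef_rot: [-3.141, 0.0, 1.555]
contact_force: [-0.1, -0.6, -0.8]
finger_gap: 0.0696
finger_force: 0.0
red ([319.0, 178.0], 621.9, -20.8, 89, 45, 89.0, np.float64(151.3), 3037)
turn -1.7148 (9.3 rows) then [ 0.2896 -0.2125  0.0203] rows 6.0
```

```bash
python3 nudge.py '0.07 0 0 0 -0.1715;0.07 0 0 0 -0.1715;0.07 0 0 0 -0.1715;0.07 0 0 0 -0.1715;0.07 0 0 0 -0.1715;0.07 0 0 0 -0.1715;0.07 0 0 0 -0.1715;0.07 0 0 0 -0.1715;0.07 0 0 0 -0.1715;0.07 0 0 0 -0.1715' && python3 nudge.py '0.07 0.0414 -0.0304 0.003 0;0.07 0.0414 -0.0304 0.003 0;0.07 0.0414 -0.0304 0.003 0;0.07 0.0414 -0.0304 0.003 0;0.07 0.0414 -0.0304 0.003 0;0.07 0.0414 -0.0304 0.003 0;0.07 0.0414 -0.0304 0.003 0;0.07 0 0 0 0;0.07 0 0 0 0'; cat >> h.py <<'E'
def case(save):
    p,X=cloud('wrist'); cv2.imwrite(save,p[:,:,::-1]); np.savez('case.npz',p=p,X=X)
    b=(abs(X[...,2]-.054)<.006)&(X[...,0]<.5)&(X[...,1]<-.15)
    print('case',rects(b,X,800)); hsv=cv2.cvtColor(p,cv2.COLOR_RGB2HSV)
    print('sat',rects(b&(hsv[...,2]>150),X,200))
E
python3 -c "
from h import *
case('pics/w5.png')"
```

```text
t: 66.65
eef_pos: [0.6203, -0.0222, 0.3506]
eef_rot: [3.141, -0.002, -3.007]
contact_force: [-0.2, -0.3, -0.0]
finger_gap: 0.0702
finger_force: 0.0
t: 67.78
eef_pos: [0.3605, -0.2702, 0.3304]
eef_rot: [3.141, -0.0, -3.014]
contact_force: [-0.7, 0.7, 0.4]
finger_gap: 0.0702
finger_force: 0.0
case [([279.0, 170.0], 378.4, -318.3, 191, 149, 8.1, np.float64(53.3), 15286)]
sat [([227.0, 173.0], 387.6, -385.9, 165, 9, 7.9, np.float64(55.9), 576), ([246.0, 127.0], 321.3, -366.7, 30, 29, -82.8, np.float64(55.0), 550), ([253.0, 186.0], 400.0, -349.4, 127, 44, 7.9, np.float64(54.6), 2348), ([294.0, 174.0], 375.6, -301.4, 91, 52, 7.9, np.float64(53.1), 2571)]
```

View pics/w5.png

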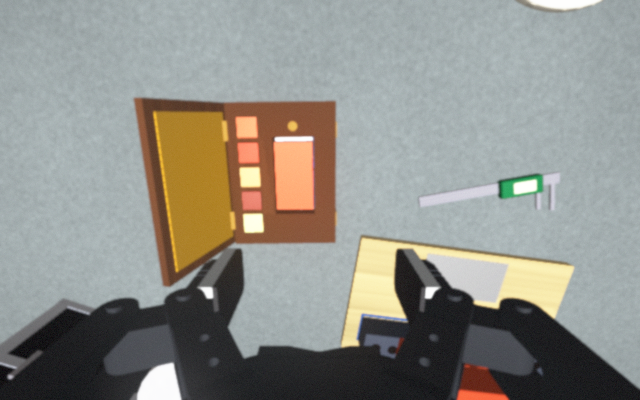

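The picture shows the case with the lid on the left, the brass dot at (292,126) towards the robot, and the master at (294,174). Next I press its dot end with the fingers closed.

```bash
python3 -c "
from h import *
go(.342,-.3075,.08,3.2796)"
```

```text
turn -0.0092 (0.0 rows) then [ 0.024  -0.0346  0.2505] rows 4.2
```

```bash
python3 nudge.py '0 0.012 -0.0173 0.03 -0.0092;0 0.012 -0.0173 0.03 0;0 0 0 0.05 0;0 0 0 0.05 0;0 0 0 0.05 0;0 0 0 0.03 0;0 0 0 0 0;0 0 0 0 0;0 0 0 0 0;0 0 0 0 0' 30; python3 -c "
from h import *
go(.342,-.3075,.058,3.2796)"
```

```text
t: 69.08
eef_pos: [0.3419, -0.3084, 0.0919]
eef_rot: [-3.14, 0.001, -3.004]
contact_force: [-0.1, -0.0, -0.6]
finger_gap: -0.0002
finger_force: 0.0
turn -0.0001 (0.0 rows) then [-0.0002  0.0009  0.0339] rows 0.6
```

```bash
python3 nudge.py '0 0 0.0008 0.02 0;0 0 0 0.011 0;0 0 0 0 0;0 0 0 0 0'; python3 nudge.py '0 0 0 0.004 0;0 0 0 0.004 0;0 0 0 0 0'; python3 nudge.py '0 0 0 0.004 0;0 0 0 0.003 0;0 0 0 0 0';  python3 nudge.py '0 0 0 0.003 0;0 0 0 0 0;0 0 0 0 0'
```

```text
t: 69.58
eef_pos: [0.3414, -0.3073, 0.0602]
eef_rot: [-3.141, 0.0, -3.004]
contact_force: [-0.9, 0.1, -0.2]
finger_gap: -0.0003
finger_force: 0.0
t: 69.95
eef_pos: [0.341, -0.307, 0.0516]
eef_rot: [3.141, -0.0, -3.004]
contact_force: [-0.1, -0.0, -0.5]
finger_gap: 0.0002
finger_force: 0.0
t: 70.32
eef_pos: [0.3405, -0.3074, 0.0452]
eef_rot: [-3.142, -0.001, -3.003]
contact_force: [-8.5, -2.2, 14.1]
finger_gap: -0.0002
finger_force: 8.0
t: 70.7
eef_pos: [0.3404, -0.3076, 0.0441]
eef_rot: [-3.141, -0.001, -3.003]
contact_force: [-15.2, 2.8, 49.5]
finger_gap: -0.0001
finger_force: 25.5
```

```bash
python3 nudge.py '0 0 0 -0.01 0;0 0 0 -0.03 0;0 0 0 -0.05 0;0 0 0 -0.05 0;0 0 0 -0.05 0;0.08 -0.01 0.015 -0.05 0;0.08 -0.012 0.02 -0.04 0;0.08 0 0 0 0;0.08 0 0 0 0'; python3 -c "
from h import *
p,X=cloud('wrist'); np.savez('case2.npz',p=p,X=X); cv2.imwrite('pics/w6.png',cv2.resize(p[90:290,160:400,::-1],None,fx=2.5,fy=2.5))
c,s=np.cos(.138),np.sin(.138)
q=X-np.array([.3756,-.3014,0]); cx=q[...,0]*c+q[...,1]*s; cy=-q[...,0]*s+q[...,1]*c
for x in range(-60,66,5):
    m=(abs(cx-x/1000)<.0025)&(abs(cy)<.018); print(x,np.nanmedian(X[m][:,2]).round(4),end='; ')
"
```

```text
t: 71.82
eef_pos: [0.3578, -0.2692, 0.321]
eef_rot: [3.141, -0.001, -3.003]
contact_force: [-0.0, 0.4, -0.4]
finger_gap: 0.0722
finger_force: 0.0
-60 0.0534; -55 0.0532; -50 0.0333; -45 0.0348; -40 0.0372; -35 0.0397; -30 0.4032; -25 0.3797; -20 0.3563; -15 0.3656; -10 0.3792; -5 0.3583; 0 0.3318; 5 0.0597; 10 0.0623; 15 0.0646; 20 0.0675; 25 0.0697; 30 0.0712; 35 0.0603; 40 0.0595; 45 0.0564; 50 0.0416; 55 0.0531; 60 0.053; 65 0.0528;
```

View pics/w6.png

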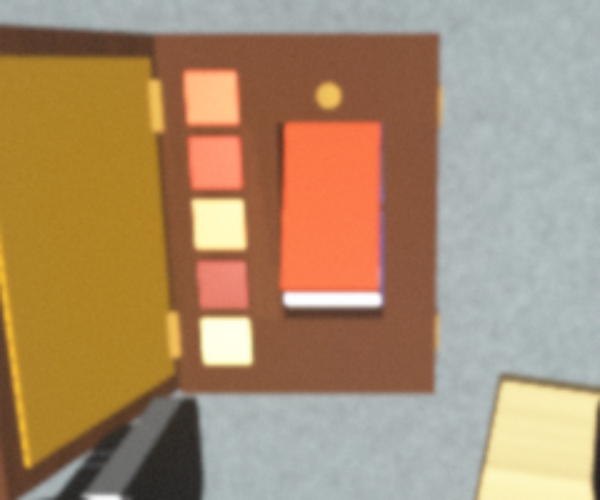

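The master is rocked. Its white end stands at crop (332,298), and the top edge peaks about 17 mm above the case. Now I grip it there.

```bash
python3 -c "
from h import *
go(.4035,-.2989,.09,3.2796)"
```

```text
turn -0.0001 (0.0 rows) then [-0.0414 -0.0357  0.2305] rows 3.9
```

```bash
python3 nudge.py '0.075 -0.0207 -0.0178 0.03 0;0.075 -0.0207 -0.0179 0.03 0;0.075 0 0 0.05 0;0.075 0 0 0.05 0;0.075 0 0 0.05 0;0.075 0 0 0.02 0;0.075 0 0 0 0;0.075 0 0 0 0;0.075 0 0 0 0' 40; python3 -c "
from h import *
go(.4035,-.2989,.052,3.2796)"
```

```text
t: 73.0
eef_pos: [0.4046, -0.2996, 0.0928]
eef_rot: [-3.14, 0.001, -3.004]
contact_force: [0.3, -0.5, 1.4]
finger_gap: 0.075
finger_force: 0.0
turn -0.0003 (0.0 rows) then [0.001  0.0009 0.0408] rows 0.7
```

```bash
python3 nudge.py '0.075 0.001 0.0005 0.02 0;0.075 0 0 0.018 0;0.075 0 0 0.003 0;0.075 0 0 0 0;0.075 0 0 0 0'; python3 nudge.py '0.04 0 0 0 0;0.04 0 0 0 0;0.04 0 0 0 0;0.04 0 0 0 0;0.04 0 0 0 0;0.04 0 0 0 0'
```

```text
t: 73.62
eef_pos: [0.4035, -0.2991, 0.0517]
eef_rot: [-3.141, 0.001, -3.004]
contact_force: [0.7, 0.3, -0.4]
finger_gap: 0.0752
finger_force: 0.0
t: 74.38
eef_pos: [0.4036, -0.299, 0.0522]
eef_rot: [-3.141, 0.001, -3.003]
contact_force: [-2.7, 2.6, 15.6]
finger_gap: 0.049
finger_force: 48.4
```

```bash
python3 nudge.py '0.04 0 0 0 0;0.04 0 0 -0.01 0;0.04 0 0 -0.02 0;0.04 0 0 -0.03 0;0.04 0 0 -0.04 0;0.04 0 0 -0.03 0;0.04 0 0 0 0' 70; python3 -c "
from h import *
p,X=cloud('wrist'); cv2.imwrite('pics/w7.png',p[:,:,::-1])"
```

```text
t: 75.25
eef_pos: [0.4041, -0.2996, 0.183]
eef_rot: [-3.138, 0.003, -3.004]
contact_force: [0.5, 0.3, -2.5]
finger_gap: 0.0481
finger_force: 73.2
```

View pics/w7.png

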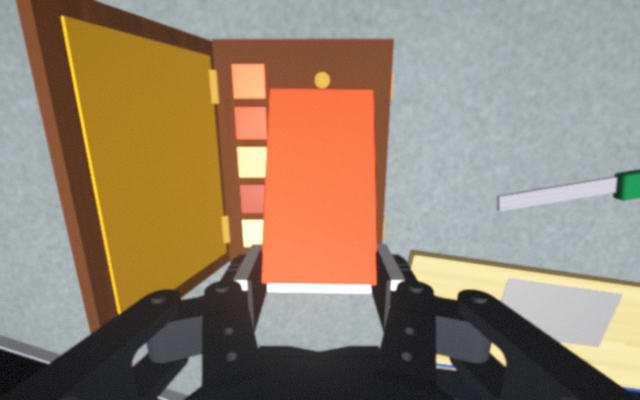

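The picture shows the master held by its +x end, red face up, hanging tilted towards the robot.

```bash
python3 nudge.py '0.04 0 0 -0.02 0.1723;0.04 0 0 0 0.1723;0.04 0 0 0 0.1723;0.04 0 0 0 0.1723;0.04 0 0 0 0.1723;0.04 0 0 0 0.1723;0.04 0 0 0 0.1723;0.04 0 0 0 0.1723;0.04 0 0 0 0.1723;0.04 0 0 0 0.1723'; python3 -c "
from h import *
go(.5107,-.060,.16,1.5563)"
```

```text
t: 76.55
eef_pos: [0.402, -0.298, 0.1989]
eef_rot: [-3.139, -0.002, 1.551]
contact_force: [0.5, -0.5, -1.8]
finger_gap: 0.0482
finger_force: 73.0
turn -0.0055 (0.0 rows) then [0.2396 0.1052 0.0389] rows 4.4
```

```bash
python3 nudge.py '0.04 0.0479 0.021 0 -0.0055;0.04 0.0479 0.021 0 0;0.04 0.0479 0.021 0 0;0.04 0.0479 0.021 0 0;0.04 0.0479 0.021 0 0;0.04 0 0 0.03 0;0.04 0 0 0 0;0.04 0 0 0 0;0.04 0 0 0 0'; python3 -c "
from h import *
go(.5107,-.060,.09,1.5563)
p,X=cloud('side'); u=proj('side',[.512,-.02,.09])[0].astype(int); print(u)
cv2.imwrite('pics/s1.png',cv2.resize(p[u[1]-50:u[1]+50,u[0]-70:u[0]+70,::-1],None,fx=5,fy=5))"
```

```text
t: 77.68
eef_pos: [0.5107, -0.061, 0.1715]
eef_rot: [3.141, 0.0, 1.561]
contact_force: [-0.1, 0.1, -2.6]
finger_gap: 0.0478
finger_force: 73.2
turn 0.0045 (0.0 rows) then [0.001  0.     0.0815] rows 1.4
[349 200]
```

View pics/s1.png

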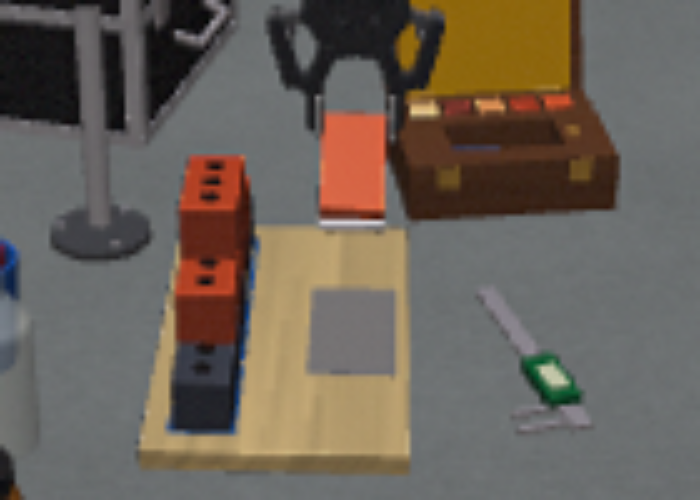

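```bash
python3 nudge.py '0.04 0.001 0 0.04 0.0045;0.04 0 0 0.04 0;0.04 0 0 0.02 0;0.04 0 0 0 0;0.04 0 0 0 0' 40; python3 nudge.py '0.04 0 0 0.004 0;0.04 0 0 0.004 0;0.04 0 0 0.004 0;0.04 0 0 0.004 0;0.04 0 0 0 0' 25; python3 nudge.py '0.04 0 0 0.004 0;0.04 0 0 0.004 0;0.04 0 0 0 0'
```

```text
t: 78.35
eef_pos: [0.5113, -0.0596, 0.072]
eef_rot: [3.14, 0.0, 1.557]
contact_force: [-0.8, 0.1, -2.6]
finger_gap: 0.0483
finger_force: 73.2
t: 78.97
eef_pos: [0.5121, -0.06, 0.0558]
eef_rot: [3.139, 0.001, 1.557]
contact_force: [-0.3, -4.4, 9.7]
finger_gap: 0.0481
finger_force: 75.5
t: 79.35
eef_pos: [0.5126, -0.0604, 0.048]
eef_rot: [3.137, 0.001, 1.557]
contact_force: [1.5, -6.8, 10.5]
finger_gap: 0.0484
finger_force: 76.6
```

```bash
python3 nudge.py '0.04 0 0 0.004 0;0.04 0 0 0.004 0;0.04 0 0 0 0'; python3 nudge.py '0.04 0 0 0.004 0;0.04 0 0 0.003 0;0.04 0 0 0 0';python3 nudge.py '0.04 0 0 0.003 0;0.04 0 0 0 0'
```

```text
t: 79.72
eef_pos: [0.5124, -0.0602, 0.0399]
eef_rot: [3.138, 0.001, 1.557]
contact_force: [0.5, -6.6, 8.5]
finger_gap: 0.0481
finger_force: 77.2
t: 80.1
eef_pos: [0.5123, -0.0602, 0.0328]
eef_rot: [3.138, 0.001, 1.557]
contact_force: [0.8, -6.7, 7.7]
finger_gap: 0.0484
finger_force: 77.5
t: 80.35
eef_pos: [0.5123, -0.0601, 0.0298]
eef_rot: [3.138, 0.001, 1.557]
contact_force: [1.1, -6.2, 8.6]
finger_gap: 0.048
finger_force: 77.7
```

```bash
python3 nudge.py '0.04 0 0 0.003 0;0.04 0 0 0 0'; python3 nudge.py '0.04 0 0 0.002 0;0.04 0 0 0 0'; python3 nudge.py '0.04 0 0 0.0015 0;0.04 0 0 0 0'
```

```text
t: 80.6
eef_pos: [0.5123, -0.0601, 0.0267]
eef_rot: [3.138, 0.001, 1.557]
contact_force: [1.0, -5.9, 7.6]
finger_gap: 0.048
finger_force: 77.9
t: 80.85
eef_pos: [0.5123, -0.0601, 0.0248]
eef_rot: [3.138, 0.001, 1.557]
contact_force: [-0.6, -6.1, 9.0]
finger_gap: 0.0481
finger_force: 78.1
t: 81.1
eef_pos: [0.5123, -0.0601, 0.0233]
eef_rot: [3.138, 0.001, 1.557]
contact_force: [-0.6, -6.1, 7.9]
finger_gap: 0.0483
finger_force: 78.2
```

```bash
python3 nudge.py '0.04 0 0 0.0015 0;0.04 0 0 0 0'; python3 nudge.py '0.052 0 0 0 0;0.056 0 0 0 0;0.065 0 0 0 0;0.065 0 0 0 0;0.065 0 0 -0.05 0;0.065 0 0 -0.05 0;0.065 0 0 -0.06 0;0.065 0 0 -0.06 0;0.065 0 0 -0.04 0;0.065 0 0 0 0'; python3 nudge.py '0.065 0 0 0 0'; cat >> h.py <<'E'
def master(save=None):
    p,X=cloud('wrist'); hsv=cv2.cvtColor(p,cv2.COLOR_RGB2HSV); H,S=hsv[...,0],hsv[...,1]
    if save: cv2.imwrite(save,p[:,:,::-1])
    b=(X[...,2]>.03)&(X[...,2]<.06)&(X[...,0]>.42)&(X[...,0]<.585)
    print('slip',rects(b&(S>110)&((H<14)|(H>168)),X,300)); print('card',rects((X[...,2]>.011)&(X[...,2]<.026)&(S<60),X,300))
    q=X[b&(S>110)]; print('plane',np.linalg.lstsq(np.c_[q[:,:2],np.ones(len(q))],q[:,2],rcond=None)[0].round(4))
E
python3 -c "
from h import *
master('pics/w8.png')
bricks('wrist',None,.153)
W=[bricks('wrist',None,z) for z in(.108,.063)]"
```

```text
t: 81.35
eef_pos: [0.5123, -0.0601, 0.0218]
eef_rot: [3.138, 0.001, 1.557]
contact_force: [0.5, -5.6, 8.0]
finger_gap: 0.0485
finger_force: 78.3
t: 82.6
eef_pos: [0.5121, -0.0594, 0.2842]
eef_rot: [3.135, 0.001, 1.557]
contact_force: [0.8, 0.4, -0.4]
finger_gap: 0.0651
finger_force: 0.0
t: 82.72
eef_pos: [0.5098, -0.0592, 0.28]
eef_rot: [-3.14, -0.0, 1.557]
contact_force: [-1.0, -0.0, -0.2]
finger_gap: 0.0651
finger_force: 0.0
slip [([321.0, 137.0], 514.2, -16.5, 87, 48, 89.2, np.float64(41.3), 3137), ([273.0, 326.0], 444.7, -271.1, 73, 46, -81.9, np.float64(53.3), 1348)]
card [([531.0, 27.0], 760.4, 102.2, 57, 22, -54.5, np.float64(18.7), 434), ([190.0, 94.0], 355.8, 36.4, 33, 18, -73.9, np.float64(13.3), 421), ([317.0, 140.0], 512.3, -20.7, 133, 72, 89.2, np.float64(16.7), 2623), ([6.0, 150.0], 112.1, -29.4, 124, 20, 74.3, np.float64(12.2), 917), ([480.0, 265.0], 736.6, -197.9, 56, 50, 46.4, np.float64(12.8), 725)]
plane [-0.0203 -0.0347  0.0513]
red ([450.0, 148.0], 622.0, -20.9, 89, 46, 89.0, np.float64(151.0), 5371)
red ([437.0, 71.0], 622.7, 27.9, 88, 46, 89.3, np.float64(106.1), 2627)
```

View pics/w8.png

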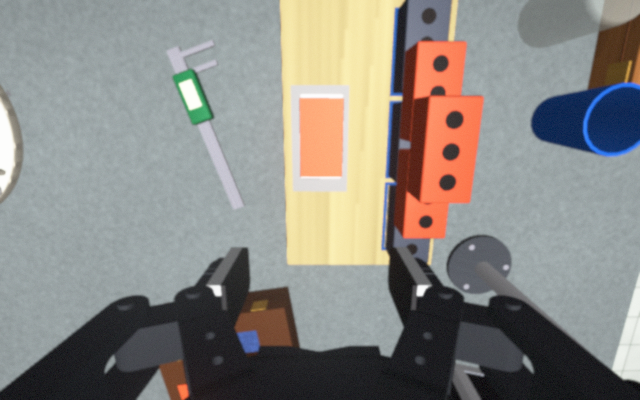

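The picture shows the master flat on the card at (320,138), red face up, about 4 mm off along y and 2 mm along x. I'll nudge it to centre.

```bash
python3 -c "
from h import *
master(); go(.5127,-.0165,.025,1.5563)"
```

```text
slip [([321.0, 137.0], 514.2, -16.3, 88, 48, 88.6, np.float64(41.3), 3164), ([274.0, 325.0], 445.1, -272.7, 77, 46, -82.1, np.float64(53.3), 1378)]
card [([532.0, 27.0], 760.3, 102.3, 57, 22, -54.9, np.float64(18.6), 431), ([190.0, 94.0], 355.6, 36.3, 34, 19, -73.6, np.float64(13.3), 425), ([318.0, 138.0], 512.1, -20.6, 132, 72, 89.1, np.float64(16.7), 2658), ([6.0, 149.0], 111.6, -28.5, 129, 20, 74.3, np.float64(12.3), 955), ([480.0, 265.0], 735.0, -198.8, 56, 54, 47.7, np.float64(12.9), 734)]
plane [-0.0261 -0.032   0.0543]
turn 0.0011 (0.0 rows) then [0.0428 0.0022 0.2546] rows 4.3
```

```bash
python3 nudge.py '0.07 0.0428 0.0022 0.04 0.001;0.07 0 0 0.06 0;0.07 0 0 0.06 0;0.07 0 0 0.05 0;0.07 0 0 0.03 0;0.07 0 0 0.0146 0;0.07 0 0 0 0;0.04 0 0 0 0;0.04 0 0 0 0;0.04 0 0 0 0' 30 && python3 nudge.py '0.04 0 0 0 0;0.04 0 0 -0.004 0;0.04 0 0 0 0;0.04 -0.0043 -0.002 0 0;0.04 0 0 0 0;0.04 0 0 0 0'; python3 -c "
from h import *
go(.5107,-.0208,.026,1.5563)"
```

```text
t: 84.22
eef_pos: [0.5141, -0.0166, 0.0275]
eef_rot: [3.139, 0.0, 1.556]
contact_force: [-0.8, 0.7, 7.3]
finger_gap: 0.0493
finger_force: 32.5
t: 84.98
eef_pos: [0.511, -0.0209, 0.0301]
eef_rot: [-3.141, -0.0, 1.556]
contact_force: [0.6, -0.1, -2.5]
finger_gap: 0.0492
finger_force: 31.7
turn -0.0002 (0.0 rows) then [ 0.0001 -0.0003  0.0041] rows 0.1
```

```bash
python3 nudge.py '0.04 0 0 0.002 0;0.04 0 0 0.0015 0;0.04 0 0 0 0;0.052 0 0 0 0;0.056 0 0 0 0;0.065 0 0 0 0;0.065 0 0 -0.03 0;0.065 0 0 -0.06 0;0.065 0 0 -0.06 0;0.065 -0.03 0 -0.06 0'; python3 nudge.py '0.065 0 0 -0.05 0;0.065 -0.01 0 -0.02 0;0.065 0 0 0 0;0.065 0 0 0 0;0.065 0 0 0 0'; python3 -c "
from h import *
master()
bricks('wrist',None,.153);W=[bricks('wrist',None,z) for z in(.108,.063)]
for n in('scene','side'):
    p,X=cloud(n); m=(X[...,2]>.27)&(X[...,2]<.312)&(abs(X[...,0]-.56)<.06)&(abs(X[...,1]+.345)<.06)&(p.max(2)<90); q=X[m]; print(n,len(q),(q.min(0)+q.max(0))/2, np.median(q,0))
    m=(X[...,2]>.267)&(X[...,2]<.29)&(abs(X[...,0]-.738)<.05)&(abs(X[...,1]+.2)<.05); q=X[m]; print(n,len(q),(q.min(0)+q.max(0))/2, np.median(q,0))
"
```

```text
t: 86.22
eef_pos: [0.5107, -0.048, 0.2348]
eef_rot: [3.141, -0.0, 1.558]
contact_force: [1.0, -0.7, -0.9]
finger_gap: 0.0651
finger_force: 0.0
t: 86.85
eef_pos: [0.5099, -0.0584, 0.301]
eef_rot: [-3.139, -0.0, 1.557]
contact_force: [0.8, -0.4, 0.4]
finger_gap: 0.065
finger_force: 0.0
slip [([320.0, 140.0], 512.3, -21.1, 87, 48, 89.3, np.float64(41.3), 2781), ([277.0, 322.0], 444.1, -281.2, 94, 52, -83.7, np.float64(53.2), 1563)]
card [([520.0, 30.0], 760.4, 105.8, 59, 25, -63.6, np.float64(18.5), 382), ([12.0, 144.0], 101.4, -26.5, 180, 41, 74.3, np.float64(12.6), 2527), ([197.0, 96.0], 355.5, 36.2, 34, 18, -72.3, np.float64(13.2), 384), ([320.0, 134.0], 512.1, -20.6, 133, 72, 89.1, np.float64(16.7), 2417), ([473.0, 259.0], 735.7, -197.3, 58, 51, 49.7, np.float64(12.8), 672)]
plane [-0.0283 -0.0332  0.0552]
red ([440.0, 147.0], 621.6, -21.4, 89, 45, 89.2, np.float64(151.0), 4587)
red ([428.0, 75.0], 622.6, 28.4, 88, 45, 88.7, np.float64(106.1), 2272)
scene 136 [ 0.56362901 -0.34948324  0.28996253] [ 0.56739696 -0.35283528  0.29619008]
scene 161 [ 0.73720041 -0.20203488  0.27582487] [ 0.74150249 -0.20464165  0.2704915 ]
side 26 [ 0.56225984 -0.33938756  0.28638661] [ 0.56426827 -0.33909604  0.28922466]
side 37 [ 0.73773275 -0.19782408  0.27457846] [ 0.73736886 -0.19302671  0.27142706]
```

The master is centred on the card at (512.3, -21.1) against (512.1, -20.6), and flat. Now the lamp.

```bash
python3 nudge.py '0.065 0 0 -0.04 -0.176;0.065 0 0 -0.03 -0.176;0.065 0 0 0 -0.176;0.065 0 0 0 -0.176;0.065 0 0 0 -0.176;0.065 0 0 0 -0.176;0.065 0 0 0 -0.176;0.065 0 0 0 -0.176;0.065 0 0 0 -0.177;0.065 0 0 0 0'; python3 -c "
from h import *
go(.563,-.3445,.365,3.1416)"
```

```text
t: 88.4
eef_pos: [0.5106, -0.0587, 0.3726]
eef_rot: [-3.142, -0.0, 3.14]
contact_force: [-0.5, -0.2, -0.0]
finger_gap: 0.065
finger_force: 0.0
turn -0.0014 (0.0 rows) then [-0.0524 -0.2858  0.0076] rows 4.8
```

```bash
python3 nudge.py '0.065 -0.0105 -0.0572 0 0;0.065 -0.0105 -0.0572 0 0;0.065 -0.0105 -0.0572 0 0;0.065 -0.0105 -0.0572 0 0;0.065 -0.0105 -0.057 0.008 0;0.065 0 0 0 0;0.065 0 0 0 0'; python3 -c "
from h import *
p,X=cloud('wrist'); cv2.imwrite('pics/w9.png',p[:,:,::-1])
m=(X[...,2]>.295)&(X[...,2]<.315)&(abs(X[...,0]-.56)<.05)&(abs(X[...,1]+.345)<.03); q=X[m]; print(len(q),(q.min(0)+q.max(0))/2,np.ptp(q,axis=0))
m=(X[...,2]>.255)&(X[...,2]<.268)&(abs(X[...,0]-.56)<.08)&(abs(X[...,1]+.345)<.08); q=X[m]; print(len(q),(q.min(0)+q.max(0))/2,np.ptp(q,axis=0))
go(.563,-.3445,.275,3.1416)"
```

```text
t: 89.28
eef_pos: [0.5629, -0.3443, 0.3642]
eef_rot: [3.141, -0.001, 3.138]
contact_force: [0.2, -0.2, -0.4]
finger_gap: 0.065
finger_force: 0.0
798 [ 0.56120932 -0.34779368  0.30186775] [0.01948149 0.02050211 0.01359497]
9083 [ 0.57791098 -0.33865105  0.26074613] [0.12405025 0.10830636 0.01149159]
turn -0.0020 (0.0 rows) then [-0.     -0.0008  0.0897] rows 1.5
```

View pics/w9.png

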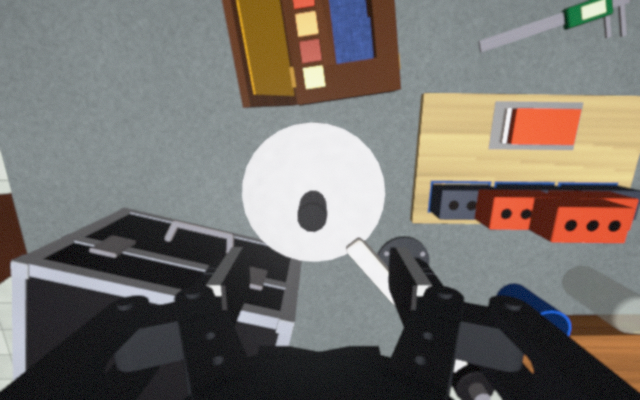

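The picture shows the lamp head at (313,190) with the black grip at (313,212), and the arm leads to the post. The grip is at (0.561, -0.348), 231 mm from the pivot, as it should be.

```bash
python3 nudge.py '0.065 0.003 -0.0045 0.02 0;0.065 0 0 0.04 0;0.065 0 0 0.027 0;0.065 0 0 0 0;0.034 0 0 0 0;0.034 0 0 0 0;0.034 0 0 0 0' 25; python3 -c "
import numpy as np
a=np.linspace(.701,-.81,17); P=np.c_[.7375-.23*np.cos(a),-.199-.23*np.sin(a)]; d=np.diff(P,axis=0)
print(np.c_[-d[:,0],d[:,1]].round(4).tolist(),P[[8,-1]])
from h import *
print(pose()[:3,3])"
```

```text
t: 90.2
eef_pos: [0.5605, -0.3492, 0.2788]
eef_rot: [-3.141, 0.001, 3.141]
contact_force: [-0.4, -0.9, -1.0]
finger_gap: 0.0338
finger_force: 0.0
[[0.0132, 0.0172], [0.0115, 0.0184], [0.0097, 0.0194], [0.0079, 0.0202], [0.0059, 0.0209], [0.0039, 0.0214], [0.0019, 0.0216], [-0.0002, 0.0217], [-0.0022, 0.0216], [-0.0042, 0.0213], [-0.0062, 0.0208], [-0.0082, 0.0201], [-0.01, 0.0193], [-0.0118, 0.0182], [-0.0135, 0.017], [-0.015, 0.0157]] [[ 0.50784149 -0.1864712 ]
 [ 0.57891536 -0.03241395]]
[ 0.56045856 -0.3492078   0.27881953]
```

```bash
python3 nudge.py '0.034 0.0132 0.0172 0 0;0.034 0.0115 0.0184 0 0;0.034 0.0097 0.0194 0 0;0.034 0.0079 0.0202 0 0;0.034 0 0 0 0' && python3 nudge.py '0.034 0.0059 0.0209 0 0;0.034 0.0039 0.0214 0 0;0.034 0.0019 0.0216 0 0;0.034 -0.0002 0.0217 0 0;0.034 0 0 0 0;0.034 0 0 0 0'; python3 -c "
from h import *
go(.5068,-.182,.2788,3.1416)"
```

```text
t: 90.82
eef_pos: [0.5175, -0.2732, 0.2783]
eef_rot: [-3.141, 0.001, -3.141]
contact_force: [-0.6, 0.7, -0.5]
finger_gap: 0.034
finger_force: 0.0
t: 91.58
eef_pos: [0.5068, -0.1879, 0.2778]
eef_rot: [3.142, 0.001, -3.141]
contact_force: [-0.3, 0.4, 0.6]
finger_gap: 0.0338
finger_force: 0.0
turn 0.0007 (0.0 rows) then [ 0.      0.0059 -0.001 ] rows 0.1
```

```bash
cat >> h.py <<'E'
def head():
    for n in('scene','side'):
        p,X=cloud(n); m=(X[...,2]>.24)&(X[...,2]<.27)&(X[...,0]>.4)&(X[...,0]<.66)&(X[...,1]<.1)&(X[...,1]>-.42)&(p.min(2)>120); q=X[m]; print(n,len(q),(q.min(0)+q.max(0))/2,np.ptp(q,axis=0))
E
python3 -c "
from h import *
head()"
```

```text
scene 1341 [ 0.55392191 -0.18993894  0.25434784] [0.21133554 0.12132771 0.02853759]
side 376 [ 0.55651372 -0.17177153  0.25430834] [0.20666652 0.09216979 0.02663199]
```

```bash
python3 nudge.py '0.034 -0.0022 0.0216 0 0;0.034 -0.0042 0.0213 0 0;0.034 -0.0062 0.0208 0 0;0.034 -0.0082 0.0201 0 0;0.034 0 0 0 0' && python3 nudge.py '0.034 -0.01 0.0193 0 0;0.034 -0.0118 0.0182 0 0;0.034 -0.0135 0.017 0 0;0.034 -0.015 0.0157 0 0;0.034 0 0 0 0;0.034 0 0 0 0'; python3 -c "
from h import *
head()
go(.579,-.0324,.2788,3.1416)"
```

```text
t: 92.3
eef_pos: [0.5275, -0.1041, 0.2775]
eef_rot: [3.141, 0.0, -3.141]
contact_force: [-0.5, -0.4, -0.2]
finger_gap: 0.0338
finger_force: 0.0
t: 93.05
eef_pos: [0.5775, -0.0341, 0.2775]
eef_rot: [3.141, -0.0, -3.141]
contact_force: [-0.5, 0.2, -0.6]
finger_gap: 0.0339
finger_force: 0.0
scene 983 [ 0.5887744  -0.05462836  0.25497638] [0.14220994 0.15237644 0.02974771]
side 392 [ 0.58748231 -0.04419522  0.25353621] [0.13911012 0.14758975 0.02623124]
turn -0.0003 (0.0 rows) then [-0.0018  0.0021 -0.0012] rows 0.0
```

```bash
python3 nudge.py '0.034 -0.005 0.005 0 0;0.034 0 0 0 0;0.05 0.001 -0.002 0 0;0.065 0 0 0 0;0.065 0 0 -0.02 0;0.065 0 0 -0.04 0;0.065 0 0 -0.04 0;0.065 0 -0.03 -0.01 0;0.065 0 0 0 0;0.065 0 0 0 0'; python3 -c "
from h import *
head()
p,X=cloud('wrist')
m=(X[...,2]>.295)&(X[...,2]<.315)&(abs(X[...,0]-.57)<.05)&(abs(X[...,1]+.035)<.04); q=X[m]; print(len(q),(q.min(0)+q.max(0))/2,np.ptp(q,axis=0))
"
```

```text
t: 94.4
eef_pos: [0.5811, -0.061, 0.387]
eef_rot: [3.141, -0.001, 3.141]
contact_force: [-0.5, -0.4, -0.7]
finger_gap: 0.0648
finger_force: 0.0
scene 995 [ 0.58895099 -0.05129967  0.25391717] [0.14099068 0.14997519 0.0275712 ]
side 388 [ 0.58963024 -0.0458799   0.25367345] [0.13606642 0.15144641 0.02653729]
655 [ 0.57727231 -0.03501822  0.30175356] [0.01942232 0.02031396 0.01340825]
```

```bash
python3 nudge.py '0.065 0.04 0 -0.03 0;0.065 0.05 0 0 0;0.065 0.05 0.02 0 0;0.065 0.04 0.04 0 0;0.065 0.02 0.05 0 0;0.065 0 0.05 0 0;0.065 0 0 0 0;0.065 0 0 0 0'; python3 -c "
from h import *
p,X=cloud('scene'); a=p[150:350,60:400,::-1]; p,X=cloud('side'); b=p[100:300,230:440,::-1]
cv2.imwrite('pics/f.png',cv2.resize(np.hstack([a,b]),None,fx=1.45,fy=1.45))
for n in('scene','side'):
    for z in (.063,.108,.153): print(n,z); bricks(n,None,z)
"
```

```text
t: 95.55
eef_pos: [0.3812, 0.0988, 0.4174]
eef_rot: [-3.141, -0.001, -3.14]
contact_force: [-0.3, -0.6, 0.3]
finger_gap: 0.0651
finger_force: 0.0
scene 0.063
scene 0.108
red ([275.0, 264.0], 613.2, -98.9, 65, 35, -53.2, np.float64(106.8), 174)
scene 0.153
red ([296.0, 236.0], 624.9, -19.9, 89, 45, -88.6, np.float64(152.2), 258)
side 0.063
side 0.108
side 0.153
```

View pics/f.png

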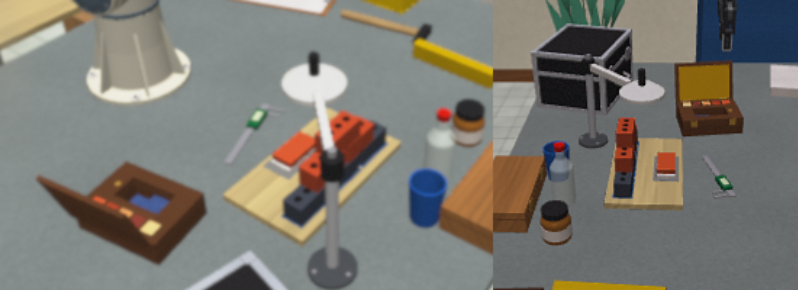

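The last picture shows the three courses standing in line at (340,150), the master on the card at (295,152), and the lamp head over the board at (315,82). The bystanders are where they were, and the robot is clear of everything.

```bash
python3 -c "
from station import manip
print(manip.hand_in())"
```

```text
the job is handed in; nothing more can be done
None
```

I handed the job in at about 96 s: three dark bricks on the outlines, three red bricks in running bond on top, the master red face up on the card, and the lamp head over the board, about 20 mm from its centre (its 230 mm arm is about 17 mm too short to reach it); one press on the master read 49.5 N at the wrist, and the verdict was not shown.

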